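# Set up the draining rack and hang the rinsed plaster cups

### The arm

A 6-joint arm with a two-finger parallel gripper is mounted at the origin on a cart in front of the work surface, level with it; the furniture and walls round the work are solid. World frame = base frame: x ahead of the robot, y to its left, z up, the work surface at z = 0. Lengths are in m, angles in rad, forces in N, time in s.
With the tool pointing down it reaches from about 0.25 to 0.725 m from the base axis. Payload 4 kg.
Tool frame: the origin (TCP) lies midway between the tips of the shut fingers; the grasp point (between the pads) lies ctrl.grasp_offset behind it (ctrl.grasp_offset is the distance from the TCP to the grasp point, in m); z points along the fingers, y is the line along which they close (so a half turn about z gives the same grasp; the last joint's range is limited). The gripper opens to 85 mm and grips with 20 to 120 N. Pads are 22 mm wide; open, the fingers measure 114 mm over their backs; the gripper's body (76 mm by 85 mm) begins 54 mm behind the grasp point. The pads swing forward as they close: fully open they stand 13 mm farther back than shut.
Start: joints at [-1.142, 0.241, 0.005, 1.335, 0, 1.571], TCP at [0.208, -0.455, 0.231] pointing down, gripper open.
Joint ranges: [-2.72, 2.72], [-1.05, 1.87], [-1.09, 1.28], [-1.99, 2.15], [-1.42, 1.44], [-3.14, 3.14]. Speed limits (rad/s): [2.79, 2.79, 3.14, 3.14, 3.14, 3.14].

### API

Orientations are given as a rotation vector (axis times angle).
In Python, from station import ctrl gives the robot as it stands.
- The arm moves only by the tool drive_tool, never from a script. Its argument "increments" is a list of rows, each a list of 2 entries, a list of its own where there are three numbers: the shift along the tool's x, y, z normalised to -1 to 1, where 1 is 0.3 m, then the turn about the tool's z normalised to -1 to 1, where 1 is 120 degrees. A call has 1 to 5 rows; each row is the pose to reach, as a shift and turn from the pose commanded when the call began, along the tool's axes at that moment; what a row does not reach only later rows make up. A row lasts 1/8 s, in which the tool goes at most 62.5 mm and 10.7 degrees, less where a joint would pass 70% of its speed; a pose out of reach is approached as far as the arm can. A call with a number of a shift or a turn outside -1 to 1 is refused whole. A call with a gripper value outside its range is refused whole. "gripper" is the closure, from -1 (fully open) to 1 (shut), set as the call begins (left out, the last holds). The fingers move at their own pace and stop on an object; "grip_force" is the grip in N (left out, the last holds). Time passes only in rows, so rows that repeat a pose let the fingers close. It gives the time, the measured TCP pose, the force, the opening and the grip force at its end, in the units of the state.
- ctrl.get_state(): the state, without advancing time (a new reading comes with each control period).
- ctrl.get_image(name): name is "side" or "top" or "wrist"; returns a dict with "image" (420x560x3 uint8, blue, green, red), "z_map" (420x560 float32, m along the optical axis (not along the pixel's ray), 0 where there is no reading), "fx", "fy", "cx", "cy" (pixels), "R" (3x3) and "t" (3): a world point X has camera coordinates R X + t; the wrist camera has in their place "tool_from_camera" (4x4, takes a point from camera to tool coordinates, whose origin is the TCP and whose axes are the flange's). Camera axes: x right, y down, z forward; pixel columns grow to the right and rows downward; lengths in m; the calibration is good to about 2 mm. A picture is of the moment at which its call begins: read the wrist's pose just before it.
- ctrl.finish_job(): hands the job in; it is judged then, once.
Trained networks look in a picture, given as the dict that the camera call returned (one of the last four; its "shot" number tells which), for a name from the list of things; names that differ only in an ending like _2 or _b are one class to them, and where a whole thing is asked for, a point or a joint stands for the part that bears it (a point fixed in the world has none). Each returns a list of dicts, best first, with "conf" (0 to 1); they miss things now and then, are a little off and sometimes report something else, mostly with a low value. They report only what shows in the picture. A call takes as long as a camera call. They do not tell look-alikes from the thing itself.
- ctrl.boxes_of(picture, query): "box" ([left, top, width, height] in pixels, round what is visible of it).
- ctrl.trace(picture, query): "mask" (420x560 bool, what is visible of it) and "box" ([left, top, width, height] in pixels, round what is visible of it).
- ctrl.mark_of(picture, query): "uv" ([column, row] in pixels: a listed point, or the origin of a listed thing).
The state is a dict: "clock": time; "joints": joint angles; "joint_vel": joint speeds; "joint_efforts": joint torques, N m; "tool_pos": TCP position; "eef_rot": TCP orientation; "wrist_force": force on the tool from outside, world axes, zero at the start; "moment": the same for the moment, N m; "width": finger opening in m; "grasp_force": force on a finger pad.
Only numpy, scipy, OpenCV 4.12 (cv2) and the standard library are available. Lean on these libraries where they do the work, as an engineer would, in place of code of your own. Each camera call takes 0.05 s, during which the arm holds its last target. There are 200 camera calls.

### The job

Set up the draining rack: first swing both of its folding feet out toward the front by their orange posts until each one clicks past its catch and is fully out. Then take every rinsed cup standing upside down on the bench and hang it mouth-down on the leaning pegs, one cup to a peg, pushed fully down so that its bottom rests on the peg's tip. Lift no cup before both feet are out, leave the feet out, and do not disturb the tin.

Things in the scene. Friction and masses are not known exactly. Their poses are not given: they have to be found in the camera images.
- rack: draining rack, fixed to the bench: aluminium drip tray 170 (x) x 460 (y) x 16 mm with a wooden crossbar 69 mm high behind, carrying four pegs, and two blue folding feet at its front corners. Origin: centre of the tray's underside. x points to the back (away from the robot at yaw 0), y to the rack's left, z up. Turned by up to 0.12 rad.
- peg_0: peg 0 of the rack (0 is leftmost, 115 mm apart): steel rod 130 mm long, white head (34 mm diameter) at its tip, white disc (46 mm diameter) 50 mm below the tip. Origin at its root in the crossbar; z runs along the peg to its tip, leaning 30 degrees from vertical toward the rack's front. A cup seated on it keeps a few mm and up to about 0.2 rad of play.
- peg_0_tip (a point): top centre of the tip of peg 0, about 173 mm above the bench
- peg_1: peg 1 of the rack (0 is leftmost, 115 mm apart): steel rod 130 mm long, white head (34 mm diameter) at its tip, white disc (46 mm diameter) 50 mm below the tip. Origin at its root in the crossbar; z runs along the peg to its tip, leaning 30 degrees from vertical toward the rack's front. A cup seated on it keeps a few mm and up to about 0.2 rad of play.
- peg_1_tip (a point): top centre of the tip of peg 1, about 173 mm above the bench
- peg_2: peg 2 of the rack (0 is leftmost, 115 mm apart): steel rod 130 mm long, white head (34 mm diameter) at its tip, white disc (46 mm diameter) 50 mm below the tip. Origin at its root in the crossbar; z runs along the peg to its tip, leaning 30 degrees from vertical toward the rack's front. A cup seated on it keeps a few mm and up to about 0.2 rad of play.
- peg_2_tip (a point): top centre of the tip of peg 2, about 173 mm above the bench
- peg_3: peg 3 of the rack (0 is leftmost, 115 mm apart): steel rod 130 mm long, white head (34 mm diameter) at its tip, white disc (46 mm diameter) 50 mm below the tip. Origin at its root in the crossbar; z runs along the peg to its tip, leaning 30 degrees from vertical toward the rack's front. A cup seated on it keeps a few mm and up to about 0.2 rad of play.
- peg_3_tip (a point): top centre of the tip of peg 3, about 173 mm above the bench
- foot_left (a joint): vertical hinge of the left foot: 0 = folded along the tray's front, pointing to the rack's middle; grows as it swings clockwise (seen from above) to the stop at 1.57, pointing straight to the rack's front. From about 1.1 a sprung catch resists, most before 1.33 (a few N at the post); beyond 1.33 the foot is drawn to the stop and stays. Starts at 0 to 0.3; light friction.
- foot_left_grip (a point): middle of the grip height of the orange post of the left foot: upright post 20 mm in diameter, from 27 to 85 mm above the bench, 100 mm from the hinge axis (this point is 62 mm above the bench). The blue bar below it reaches 27 mm above the bench.
- foot_left_hinge (a point): point on the hinge axis of the left foot, 62 mm above the bench
- foot_right (a joint): vertical hinge of the right foot: 0 = folded along the tray's front, pointing to the rack's middle; grows as it swings anticlockwise (seen from above) to the stop at 1.57, pointing straight to the rack's front. From about 1.1 a sprung catch resists, most before 1.33 (a few N at the post); beyond 1.33 the foot is drawn to the stop and stays. Starts at 0 to 0.3; light friction.
- foot_right_grip (a point): middle of the grip height of the orange post of the right foot: upright post 20 mm in diameter, from 27 to 85 mm above the bench, 100 mm from the hinge axis (this point is 62 mm above the bench). The blue bar below it reaches 27 mm above the bench.
- foot_right_hinge (a point): point on the hinge axis of the right foot, 62 mm above the bench
- cup_0: rinsed white plastic cup, 88 mm tall, outside diameter 73 mm at the mouth and about 52 mm at its bottom, wall 2 mm, about 60 g. Origin: centre of its mouth; z points from the mouth to the bottom, so up at the start, when it stands mouth-down. May be absent.
- cup_0_bottom (a point): centre of the outside of that cup's bottom, 88 mm from the mouth; when seated it lies 2 mm past the peg's tip along the peg, and up to about 9 mm off sideways
- cup_1: rinsed white plastic cup, 88 mm tall, outside diameter 73 mm at the mouth and about 52 mm at its bottom, wall 2 mm, about 60 g. Origin: centre of its mouth; z points from the mouth to the bottom, so up at the start, when it stands mouth-down. May be absent.
- cup_1_bottom (a point): centre of the outside of that cup's bottom, 88 mm from the mouth; when seated it lies 2 mm past the peg's tip along the peg, and up to about 9 mm off sideways
- cup_2: rinsed white plastic cup, 88 mm tall, outside diameter 73 mm at the mouth and about 52 mm at its bottom, wall 2 mm, about 60 g. Origin: centre of its mouth; z points from the mouth to the bottom, so up at the start, when it stands mouth-down. May be absent.
- cup_2_bottom (a point): centre of the outside of that cup's bottom, 88 mm from the mouth; when seated it lies 2 mm past the peg's tip along the peg, and up to about 9 mm off sideways
- cup_3: rinsed white plastic cup, 88 mm tall, outside diameter 73 mm at the mouth and about 52 mm at its bottom, wall 2 mm, about 60 g. Origin: centre of its mouth; z points from the mouth to the bottom, so up at the start, when it stands mouth-down. May be absent.
- cup_3_bottom (a point): centre of the outside of that cup's bottom, 88 mm from the mouth; when seated it lies 2 mm past the peg's tip along the peg, and up to about 9 mm off sideways
- tin: round grey tin with a red cap, 73 mm diameter, 94 mm high, origin under its centre; not to be moved
Not all that is in view belongs to the job. Leave any green or yellow look-alike of the cup_1 alone.

How it is judged:
On the way, in this order (a step that is already met when the one before it is completed fails the run):
1. both feet of the rack are swung out past their catches (value of joint each of foot_left, foot_right above 1.45 rad), for 0.2 s.
2. every cup that is there is seated mouth-down on a peg (((distance between cup_0_bottom and peg_0_tip below 0.016 m and angle between the z axis of cup_0 and the z axis of peg_0, either way round below 0.25 rad) or (distance between cup_0_bottom and peg_1_tip below 0.016 m and angle between the z axis of cup_0 and the z axis of peg_1, either way round below 0.25 rad) or (distance between cup_0_bottom and peg_2_tip below 0.016 m and angle between the z axis of cup_0 and the z axis of peg_2, either way round below 0.25 rad) or (distance between cup_0_bottom and peg_3_tip below 0.016 m and angle between the z axis of cup_0 and the z axis of peg_3, either way round below 0.25 rad)) and linear speed of each of cup_0, cup_1, cup_2, cup_3 below 0.02 m/s and ((distance between cup_1_bottom and peg_0_tip below 0.016 m and angle between the z axis of cup_1 and the z axis of peg_0, either way round below 0.25 rad) or (distance between cup_1_bottom and peg_1_tip below 0.016 m and angle between the z axis of cup_1 and the z axis of peg_1, either way round below 0.25 rad) or (distance between cup_1_bottom and peg_2_tip below 0.016 m and angle between the z axis of cup_1 and the z axis of peg_2, either way round below 0.25 rad) or (distance between cup_1_bottom and peg_3_tip below 0.016 m and angle between the z axis of cup_1 and the z axis of peg_3, either way round below 0.25 rad)) and ((distance between cup_2_bottom and peg_0_tip below 0.016 m and angle between the z axis of cup_2 and the z axis of peg_0, either way round below 0.25 rad) or (distance between cup_2_bottom and peg_1_tip below 0.016 m and angle between the z axis of cup_2 and the z axis of peg_1, either way round below 0.25 rad) or (distance between cup_2_bottom and peg_2_tip below 0.016 m and angle between the z axis of cup_2 and the z axis of peg_2, either way round below 0.25 rad) or (distance between cup_2_bottom and peg_3_tip below 0.016 m and angle between the z axis of cup_2 and the z axis of peg_3, either way round below 0.25 rad)) and ((distance between cup_3_bottom and peg_0_tip below 0.016 m and angle between the z axis of cup_3 and the z axis of peg_0, either way round below 0.25 rad) or (distance between cup_3_bottom and peg_1_tip below 0.016 m and angle between the z axis of cup_3 and the z axis of peg_1, either way round below 0.25 rad) or (distance between cup_3_bottom and peg_2_tip below 0.016 m and angle between the z axis of cup_3 and the z axis of peg_2, either way round below 0.25 rad) or (distance between cup_3_bottom and peg_3_tip below 0.016 m and angle between the z axis of cup_3 and the z axis of peg_3, either way round below 0.25 rad))), for 0.2 s.
At the end, for the whole second after the job is handed in: Both feet are out past their catches (joint over 1.45 rad); every cup present is on a peg, its bottom centre within 16 mm of the peg's tip, its axis within 0.25 rad of the peg's, and at rest (all of step 1 and all of step 2); the robot touches nothing.
It fails at once if a cup is lifted (its mouth more than 60 mm above the bench) while a foot is not fully out (value of joint any of foot_left, foot_right below 1.4 rad and height (world z) of any of cup_0, cup_1, cup_2, cup_3 above 0.06 m).
It fails at once if the tin is moved more than 40 mm (distance of tin from where it was at the start of the episode above 0.04 m).
Of cup_0, cup_1, cup_2, cup_3 only 3 to 4 are there at a start; the rules pass over those that are not, and their reading is None.
At some moment in a run one of cup_0, cup_1, cup_2, cup_3 may be knocked a few centimetres aside while the robot is not near it.
It also fails if it takes over 200 s, if anything falls off the work surface, if the arm or the gripper's body presses on something with over 40 N, if the wrist force passes 120 N, or if a joint passes its speed limit or range.

## Working session

There is one attempt and no reset: what is moved stays moved. The work goes in short steps, Python scripts to look and compute and a tool call to move; the robot and the scene stay as the last step left them, time stands still between calls to the robot, and variables do not carry over. Pictures are saved under pics/ and viewed, at most 14 in all, crops included, and the job is handed in when it is done.

Besides the shell and the picture viewer there is one more tool, called after ">>>" as name(argument=value, ...) on one line, values as JSON. drive_tool: Moves the arm, as the interface text tells. Its arguments: {"type":"object","properties":{"increments":{"type":"array"},"gripper":{"type":"number"},"grip_force":{"type":"number"}},"required":["increments"]}

```bash
mkdir -p pics; cat > h.py <<'E'
import numpy as np, cv2
from scipy.spatial.transform import Rotation as Ro
from station import ctrl
def pose():
    s=ctrl.get_state(); return np.array(s['tool_pos']),Ro.from_rotvec(s['eef_rot'])
def cloud(p):
    z=p['z_map'].astype(float); v,u=np.mgrid[:420,:560]
    C=np.dstack([(u-p['cx'])/p['fx']*z,(v-p['cy'])/p['fy']*z,z])
    if 'R' in p: W=(C-np.array(p['t']))@np.array(p['R'])
    else:
        T=np.array(p['tool_from_camera']); P=p['P']; W=(C@T[:3,:3].T+T[:3,3])@P[1].as_matrix().T+P[0]
    W[z==0]=np.nan; return W
def ray(p,uv,h):
    d=np.array([(uv[0]-p['cx'])/p['fx'],(uv[1]-p['cy'])/p['fy'],1.])
    if 'R' in p:
        R=np.array(p['R']);o=-R.T@np.array(p['t']);d=R.T@d
    else:
        T=np.array(p['tool_from_camera']);P=p['P'];d=P[1].apply(T[:3,:3]@d);o=P[0]+P[1].apply(T[:3,3])
    return o+d*(h-o[2])/d[2]
def shot(n):
    P=pose();p=ctrl.get_image(n);p['P']=P;return p
E
python3 - <<'E'
from h import *
s=ctrl.get_state();print({k:np.round(v,3) for k,v in s.items()},ctrl.grasp_offset)
print(np.round(pose()[1].as_matrix(),2))
for n in ['top','side']:
    p=shot(n);cv2.imwrite(f'pics/{n}0.png',p['image']);
    print(n,'cam',np.round(-np.array(p['R']).T@np.array(p['t']),3))
    for q,h in [('rack',0),('foot_left_grip',.062),('foot_left_hinge',.062),('foot_right_grip',.062),('foot_right_hinge',.062),('peg_0_tip',.173),('cup_0_bottom',.088),('tin',0)]:
        for m in ctrl.mark_of(p,q)[:6]: print(q,round(m['conf'],2),np.round(m['uv']),np.round(ray(p,m['uv'],h),3))
E
```

```text
{'clock': np.float64(0.0), 'joints': array([-1.142,  0.241,  0.004,  1.335, -0.   ,  1.571]), 'joint_vel': array([ 0.001, -0.001,  0.001,  0.002, -0.001,  0.   ]), 'joint_efforts': array([ 1.0000e-03, -3.7232e+01,  2.5241e+01,  1.7000e-02,  0.0000e+00,
       -0.0000e+00]), 'tool_pos': array([ 0.208, -0.454,  0.23 ]), 'eef_rot': array([-3.068e+00, -6.680e-01,  1.000e-03]), 'wrist_force': array([ 0.101,  0.469, -0.093]), 'moment': array([-0.007,  0.029, -0.019]), 'grasp_force': np.float64(0.0), 'width': np.float64(0.085)} 0.0187
[[ 0.91  0.42 -0.  ]
 [ 0.42 -0.91  0.  ]
 [-0.   -0.   -1.  ]]
top cam [ 0.178 -0.06   1.606]
rack 0.7 [247. 189.] [0.635 0.024 0.   ]
rack 0.6 [227. 183.] [0.665 0.101 0.   ]
foot_left_grip 0.69 [217. 220.] [0.505 0.135 0.062]
foot_left_hinge 0.98 [195. 216.] [0.525 0.216 0.062]
foot_left_hinge 0.59 [150. 220.] [0.52  0.38  0.062]
foot_left_hinge 0.17 [234. 171.] [0.691 0.067 0.062]
foot_right_grip 0.66 [273. 226.] [ 0.47  -0.069  0.062]
foot_right_grip 0.66 [293. 174.] [ 0.665 -0.155  0.062]
foot_right_hinge 0.84 [296. 214.] [ 0.511 -0.154  0.062]
foot_righ
[... 315 characters left out ...]
350. 194.] [ 0.587 -0.372  0.   ]
side cam [ 0.47  -1.075  0.829]
rack 0.34 [288. 173.] [0.554 0.407 0.   ]
rack 0.16 [254. 183.] [0.408 0.324 0.   ]
foot_left_grip 0.51 [280. 193.] [0.512 0.143 0.062]
foot_left_grip 0.26 [285. 157.] [0.542 0.442 0.062]
foot_left_hinge 0.69 [285. 179.] [0.533 0.253 0.062]
foot_right_grip 0.72 [278. 194.] [0.506 0.14  0.062]
foot_right_hinge 0.81 [279. 245.] [ 0.499 -0.161  0.062]
foot_right_hinge 0.37 [285. 159.] [0.541 0.422 0.062]
foot_right_hinge 0.17 [285. 180.] [0.535 0.245 0.062]
peg_0_tip 0.72 [310. 158.] [0.627 0.213 0.173]
tin 0.91 [314. 314.] [ 0.591 -0.382 -0.   ]
tin 0.64 [313. 230.] [ 0.624 -0.007  0.   ]
tin 0.26 [252. 164.] [0.392 0.5   0.   ]
```

```bash
python3 - <<'E'
import cv2
a=cv2.imread('pics/top0.png');cv2.imwrite('pics/top0c.png',cv2.resize(a[130:330,100:400],(800,533),interpolation=cv2.INTER_CUBIC))
b=cv2.imread('pics/side0.png');cv2.imwrite('pics/side0c.png',cv2.resize(b[100:370,150:450],(660,594),interpolation=cv2.INTER_CUBIC))
E
```

```text
(no output)
```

View pics/top0c.png

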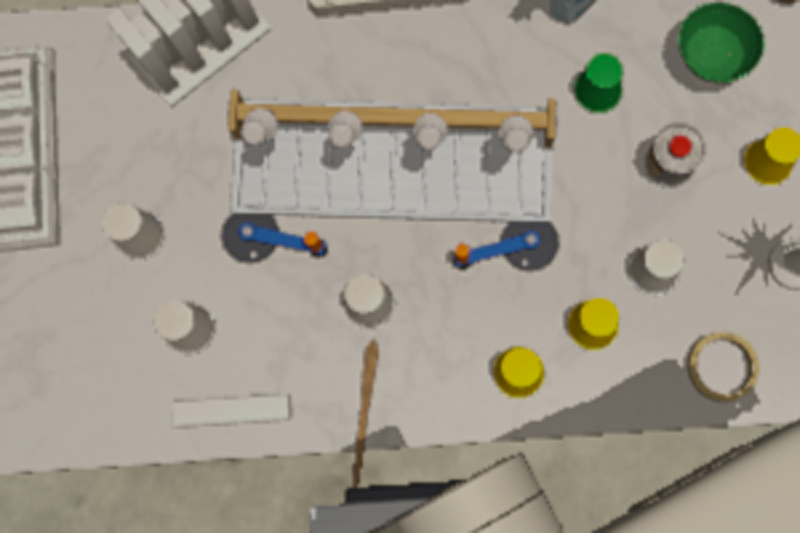

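View pics/side0c.png

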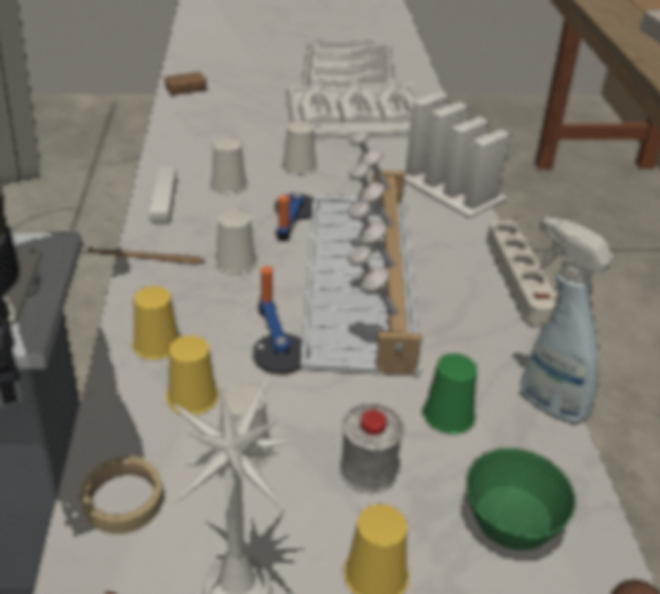

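The top view shows the rack's feet folded, with orange posts at crop (312,241) and (463,255). There are four white cups at crop (123,223), (176,322), (365,294) and (663,258). The tin is at (678,152), and the yellow and green cups are to be left alone. I'll move to a wrist view above the rack front.

```bash
cat >> h.py <<'E'
def rel(x,y,z,yaw=None,frm=None):
    """normalised shift in tool axes and turn to the world target (yaw of tool x, deg)"""
    P=frm or pose(); s=P[1].inv().apply(np.array([x,y,z])-P[0])
    m=P[1].as_matrix(); cur=np.degrees(np.arctan2(m[1,0],m[0,0]))
    t=0 if yaw is None else -((yaw-cur+180)%360-180)
    print('mm',np.round(s*1e3),'norm',np.round(s/.3,3),'turn',round(t/120,3),'rows>=',np.ceil(max(np.linalg.norm(s)/.0625,abs(t)/10.7)),'cur',np.round(P[0],4),round(cur,1)); 
E
python3 -c "
from h import *
rel(.33,-.19,.31,0);rel(.42,.03,.4,0)"
```

```text
mm [ 221. -190.  -79.] norm [ 0.737 -0.633 -0.262] turn 0.205 rows>= 5.0 cur [ 0.2079 -0.4547  0.2313] 24.6
mm [ 394. -353. -169.] norm [ 1.315 -1.176 -0.562] turn 0.205 rows>= 9.0 cur [ 0.2079 -0.4547  0.2313] 24.6
```

>>> drive_tool(increments=[[[0.74, -0.63, -0.26], 0.205], [[0.74, -0.63, -0.26], 0.205], [[0.74, -0.63, -0.26], 0.205], [[0.74, -0.63, -0.26], 0.205], [[0.74, -0.63, -0.26], 0.205]], gripper=-1)

```text
clock: 1.52
tool_pos: [0.3317, -0.1888, 0.3101]
eef_rot: [3.141, -0.001, 0.002]
wrist_force: [1.4, -0.0, -0.5]
width: 0.0855
grasp_force: 0.0
```

```bash
python3 -c "
from h import *
rel(.42,.03,.4,0)"
```

```text
mm [  88. -219.  -90.] norm [ 0.294 -0.73  -0.3  ] turn -0.0 rows>= 5.0 cur [ 0.3317 -0.1888  0.3101] -0.1
```

>>> drive_tool(increments=[[[0.3, -0.73, -0.3], 0], [[0.3, -0.73, -0.3], 0], [[0.3, -0.73, -0.3], 0], [[0.3, -0.73, -0.3], 0], [[0.3, -0.73, -0.3], 0]])

```text
clock: 2.15
tool_pos: [0.4232, 0.0139, 0.4003]
eef_rot: [-3.128, -0.038, -0.004]
wrist_force: [0.9, -0.5, 0.2]
width: 0.0851
grasp_force: 0.0
```

```bash
python3 - <<'E'
from h import *
p=shot('wrist');cv2.imwrite('pics/w1.png',p['image'])
print(p['fx'],np.round(p['tool_from_camera'],3))
for q,h in [('foot_left_grip',.062),('foot_left_hinge',.062),('foot_right_grip',.062),('foot_right_hinge',.062),('peg_0_tip',.173),('cup_0_bottom',.088)]:
    for m in ctrl.mark_of(p,q)[:6]: print(q,round(m['conf'],2),np.round(m['uv']),np.round(ray(p,m['uv'],h),4))
W=cloud(p);hsv=cv2.cvtColor(p['image'],cv2.COLOR_BGR2HSV)
o=(hsv[...,0]>3)&(hsv[...,0]<14)&(hsv[...,1]>200)&(W[...,2]>.075)
n,l,s,c=cv2.connectedComponentsWithStats(o.astype('u1'))
for i in range(1,n):
    if s[i,4]>20: w=W[l==i];print('orange',np.round(c[i]),s[i,4],np.round(np.nanmedian(w,0),4))
# peg tips: pointcloud above .15
t=(W[...,2]>.15)&(W[...,2]<.19)
n,l,s,c=cv2.connectedComponentsWithStats(t.astype('u1'))
for i in range(1,n):
    if s[i,4]>30: w=W[l==i];print('high',np.round(c[i]),s[i,4],np.round(np.nanmedian(w,0),4),np.round(np.nanmax(w,0),4))
E
```

```text
349.8198520218316 [[ 0.001 -0.957 -0.29   0.074]
 [ 1.     0.001  0.001  0.   ]
 [-0.    -0.29   0.957 -0.143]
 [ 0.     0.     0.     1.   ]]
foot_left_grip 0.86 [195.  91.] [0.5055 0.1332 0.062 ]
foot_left_hinge 0.56 [120.  71.] [0.5273 0.2306 0.062 ]
foot_right_grip 0.57 [351. 118.] [ 0.4768 -0.0731  0.062 ]
foot_right_hinge 0.56 [422. 109.] [ 0.4909 -0.1653  0.062 ]
cup_0_bottom 0.88 [247. 161.] [0.4195 0.0632 0.088 ]
orange [191.  92.] 195 [0.5041 0.1326 0.0849]
orange [345. 118.] 39 [ 0.4774 -0.0618  0.0836]
high [459.   4.] 233 [ 0.5893 -0.148   0.1672] [ 0.5932 -0.1352  0.1714]
```

View pics/w1.png

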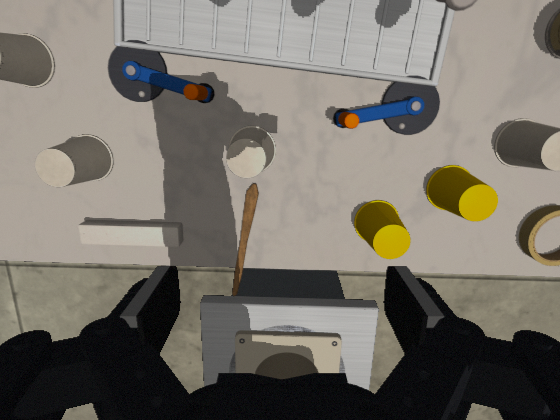

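The wrist view shows the left post at (191,92), the right post at (345,118), both hinges, and a cup at (247,161). The arm was still settling, so I'll shift forward, settle and re-measure.

>>> drive_tool(increments=[[[0.2, -0.05, -0.02], 0], [[0.2, -0.05, -0.02], 0], [[0.2, -0.05, -0.02], 0], [[0.2, -0.05, -0.02], 0], [[0.2, -0.05, -0.02], 0]])

```text
clock: 3.12
tool_pos: [0.4808, 0.0197, 0.4066]
eef_rot: [-3.122, -0.046, -0.003]
wrist_force: [0.0, 0.3, -0.6]
width: 0.0856
grasp_force: 0.0
```

```bash
cat > look.py <<'E'
from h import *
def find():
    p=shot('wrist')
    print('pose',np.round(p['P'][0],4))
    for q,h in [('foot_left_grip',.062),('foot_left_hinge',.062),('foot_right_grip',.062),('foot_right_hinge',.062),('peg_0_tip',.173),('peg_1_tip',.173),('cup_0_bottom',.088)]:
        for m in ctrl.mark_of(p,q)[:6]: print(q,round(m['conf'],2),np.round(m['uv']),np.round(ray(p,m['uv'],h),4))
    W=cloud(p);hsv=cv2.cvtColor(p['image'],cv2.COLOR_BGR2HSV)
    def comps(t,name,mn):
        n,l,s,c=cv2.connectedComponentsWithStats(t.astype('u1'))
        for i in range(1,n):
            if s[i,4]>mn: w=W[l==i];print(name,np.round(c[i]),s[i,4],np.round(np.nanmedian(w,0),4),np.round(np.nanmin(w,0),3),np.round(np.nanmax(w,0),3))
    comps((hsv[...,0]>3)&(hsv[...,0]<14)&(hsv[...,1]>200)&(W[...,2]>.082),'orange',20)
    comps((W[...,2]>.145)&(W[...,2]<.19)&(W[...,0]>.5),'high',30)
    comps((W[...,2]>.084)&(W[...,2]<.096)&(hsv[...,1]<60),'cuptop',100)
    return p
E
python3 -c "
from look import *
p=find();cv2.imwrite('pics/w2.png',p['image'])"
```

```text
pose [0.4808 0.0197 0.4066]
foot_left_grip 0.93 [202. 136.] [0.5035 0.1368 0.062 ]
foot_left_hinge 0.97 [133. 112.] [0.5325 0.2292 0.062 ]
foot_right_grip 0.79 [353. 161.] [ 0.4765 -0.0742  0.062 ]
foot_right_grip 0.55 [ 66. 204.] [0.399  0.3402 0.062 ]
foot_right_hinge 0.82 [422. 151.] [ 0.4932 -0.1685  0.062 ]
peg_0_tip 0.78 [110.  14.] [0.6292 0.1954 0.173 ]
peg_1_tip 0.97 [228.  35.] [0.6143 0.0807 0.173 ]
peg_1_tip 0.44 [256. 203.] [0.4432 0.0515 0.173 ]
cup_0_bottom 0.64 [253. 201.] [0.4207 0.0629 0.088 ]
orange [200. 137.] 157 [0.5049 0.1336 0.0851] [0.497 0.125 0.083] [0.514 0.143 0.088]
orange [348. 162.] 23 [ 0.4791 -0.0623  0.0837] [ 0.469 -0.072  0.082] [ 0.484 -0.06   0.087]
high [115.  13.] 922 [0.6305 0.1901 0.1725] [0.617 0.177 0.145] [0.649 0.21  0.18 ]
high [230.  27.] 1004 [0.6216 0.078  0.1733] [0.607 0.063 0.145] [0.647 0.095 0.18 ]
high [345.  42.] 973 [ 0.6112 -0.0344  0.1735] [ 0.596 -0.052  0.145] [ 0.636 -0.019  0.18 ]
high [458.  57.] 1006 [ 0.6011 -0.1468  0.1732] [ 0.586 -0.166  0.145] [ 0.62  -0.133  0.18 ]
cuptop [  9. 102.] 763 [0.541  0.3774 0.0881] [0.517 0.362 0.084] [0.568 0.394 0.091]
cuptop [547. 194.] 897 [ 0.4443 -0.3332  0.0883] [ 0.42  -0.355  0.084] [ 0.472 -0.314  0.091]
cuptop [251. 198.] 1120 [0.4246 0.0648 0.0882] [0.398 0.039 0.084] [0.45  0.09  0.091]
cuptop [ 70. 205.] 1098 [0.4046 0.3179 0.0881] [0.378 0.293 0.084] [0.43  0.345 0.091]
```

View pics/w2.png

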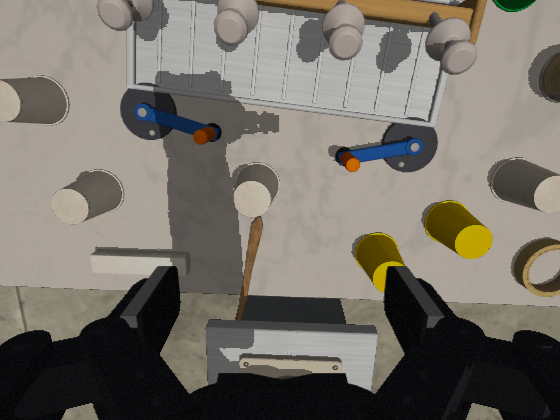

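```bash
python3 -c "
from h import *
rel(.5045,.134,.15,74)"
```

```text
mm [  26. -108.  258.] norm [ 0.088 -0.361  0.859] turn -0.602 rows>= 7.0 cur [0.4815 0.02   0.4056] 1.7
```

>>> drive_tool(increments=[[[0.088, -0.36, 0.3], -0.6], [[0.088, -0.36, 0.5], -0.6], [[0.088, -0.36, 0.7], -0.6], [[0.088, -0.36, 0.8], -0.6], [[0.088, -0.36, 0.8], -0.6]])

```text
clock: 4.15
tool_pos: [0.5017, 0.1336, 0.1633]
eef_rot: [-2.758, -1.462, -0.002]
wrist_force: [-0.5, 0.3, -0.4]
width: 0.0853
grasp_force: 0.0
```

```bash
python3 -c "
from h import *
rel(.5045,.134,.15,74)"
```

```text
mm [ 2.  2. 13.] norm [0.006 0.008 0.044] turn -0.151 rows>= 2.0 cur [0.5017 0.1336 0.1633] 55.8
```

>>> drive_tool(increments=[[[0.006, 0.008, 0.05], -0.15], [[0.006, 0.008, 0.1], -0.15], [[0.006, 0.008, 0.25], -0.15], [[0.006, 0.008, 0.39], -0.15], [[0.006, 0.008, 0.39], -0.15]])

```text
clock: 4.78
tool_pos: [0.5041, 0.135, 0.0476]
eef_rot: [-2.503, -1.867, -0.005]
wrist_force: [0.4, -0.3, 0.4]
width: 0.0853
grasp_force: 0.0
```

>>> drive_tool(increments=[[[0, 0, 0], 0], [[0, 0, 0], 0], [[0, 0, 0], 0], [[0, 0, 0], 0], [[0, 0, 0], 0]], gripper=1, grip_force=30)

```text
clock: 5.4
tool_pos: [0.5083, 0.136, 0.0519]
eef_rot: [-2.506, -1.869, -0.021]
wrist_force: [-0.9, -1.7, 6.7]
width: 0.0192
grasp_force: 29.9
```

```bash
python3 -c "
from h import *
rel(.5045,.134,.045,74)
s=ctrl.get_state();print(s['width'],s['grasp_force'],s['wrist_force'])
H=np.array([.532,.229]);P=pose()[0][:2];d=P-H;r=np.linalg.norm(d);a=np.degrees(np.arctan2(d[1],d[0]));print('r',r,'ang',a)
for k in range(1,10):
  b=np.radians(max(a-10*k,-187)); q=H+r*np.r_[np.cos(b),np.sin(b)]; P0=pose()
  print(k,np.round(P0[1].inv().apply(np.r_[q-P,0])/.3,3),round((a-np.degrees(b))/120,3))
"
```

```text
mm [-3. -3.  7.] norm [-0.01  -0.01   0.023] turn -0.005 rows>= 1.0 cur [0.5083 0.136  0.0519] 73.4
0.01919701576134365 29.949970543384552 [-0.8984841  -1.69770209  6.68059198]
r 0.09602168951766599 ang -104.31657157929186
1 [ 0.003 -0.056  0.   ] 0.083
2 [ 0.015 -0.11   0.001] 0.167
3 [ 0.037 -0.162  0.001] 0.25
4 [ 0.067 -0.209  0.002] 0.333
5 [ 0.105 -0.249  0.003] 0.417
6 [ 0.149 -0.283  0.004] 0.5
7 [ 0.199 -0.309  0.005] 0.583
8 [ 0.252 -0.325  0.006] 0.667
9 [ 0.267 -0.328  0.007] 0.689
```

>>> drive_tool(increments=[[[0.003, -0.056, 0], 0.083], [[0.015, -0.11, 0], 0.167], [[0.037, -0.162, 0], 0.25], [[0.067, -0.209, 0], 0.333], [[0.105, -0.249, 0], 0.417]])

```text
clock: 6.02
tool_pos: [0.4439, 0.1877, 0.052]
eef_rot: [-3.059, -0.626, -0.004]
wrist_force: [-1.5, 2.3, -0.1]
width: 0.0193
grasp_force: 31.5
```

```bash
python3 -c "
from h import *
s=ctrl.get_state();print(s['width'],s['grasp_force'],s['wrist_force'])
H=np.array([.532,.229]);P=pose()[0][:2];d=P-H;r=np.linalg.norm(d);a=np.degrees(np.arctan2(d[1],d[0]));print('r',r,'ang',a,pose()[0])
for k in range(1,6):
  b=np.radians(max((a%360-360)-10*k,-185)); q=H+.097*np.r_[np.cos(b),np.sin(b)]; P0=pose()
  print(k,np.round(P0[1].inv().apply(np.r_[q-P,0])/.3,3),round(((a-np.degrees(b)))/120,3))
"
```

```text
0.01929353715986802 31.47239327430725 [-1.47840137  2.26522611 -0.14328814]
r 0.09726844742711152 ang -154.87249082235482 [0.44393655 0.18769649 0.05199627]
1 [ 0.004 -0.056  0.001] 0.083
2 [ 0.017 -0.111  0.002] 0.167
3 [ 0.039 -0.163  0.003] 0.25
4 [ 0.039 -0.164  0.003] 0.251
5 [ 0.039 -0.164  0.003] 0.251
```

>>> drive_tool(increments=[[[0.004, -0.056, 0], 0.083], [[0.017, -0.111, 0], 0.167], [[0.039, -0.163, 0], 0.25], [[0.039, -0.168, 0], 0.25], [[0.039, -0.168, 0], 0.25]])

```text
clock: 6.65
tool_pos: [0.4602, 0.0582, 0.0567]
eef_rot: [-3.018, -0.071, -0.006]
wrist_force: [13.9, 6.4, 13.6]
width: 0.0002
grasp_force: 7.7
```

>>> drive_tool(increments=[[[0, 0, 0], 0], [[0, 0, 0], 0], [[0, 0, 0], 0]], gripper=0.2)

```text
clock: 7.02
tool_pos: [0.4568, 0.057, 0.0556]
eef_rot: [-3.024, -0.073, 0.005]
wrist_force: [4.0, 1.3, 2.8]
width: 0.0343
grasp_force: 2.3
```

```bash
python3 -c "
from h import *
s=ctrl.get_state();print(s['width'])
rel(.477,-.070,.15,-81)"
```

```text
0.03425378192883814
mm [  14.  116. -109.] norm [ 0.047  0.386 -0.362] turn 0.698 rows>= 8.0 cur [0.4568 0.057  0.0556] 2.8
```

Unexpected: the tool ended near y=0.057 instead of 0.238. I'll look before moving again.

```bash
python3 -c "
from h import *
s=ctrl.get_state();print({k:np.round(v,3) for k,v in s.items()});print(np.round(pose()[1].as_matrix(),3))
p=shot('top');cv2.imwrite('pics/t3.png',cv2.resize(p['image'][130:330,100:400],(800,533),interpolation=cv2.INTER_CUBIC))
p=shot('wrist');cv2.imwrite('pics/w3.png',p['image'])"
```

```text
{'clock': np.float64(7.025), 'joints': array([ 0.047,  0.325, -0.387,  0.859,  0.117,  3.14 ]), 'joint_vel': array([ 0.002,  0.007, -0.02 ,  0.015, -0.005,  0.002]), 'joint_efforts': array([ -0.185, -33.532,  16.114,   1.633,   0.194,   0.071]), 'tool_pos': array([0.457, 0.057, 0.056]), 'eef_rot': array([-3.024, -0.073,  0.005]), 'wrist_force': array([3.987, 1.256, 2.82 ]), 'moment': array([ 0.029, -0.793, -0.059]), 'grasp_force': np.float64(2.267), 'width': np.float64(0.034)}
[[ 0.999  0.048 -0.006]
 [ 0.048 -0.992  0.117]
 [-0.    -0.117 -0.993]]
```

View pics/t3.png

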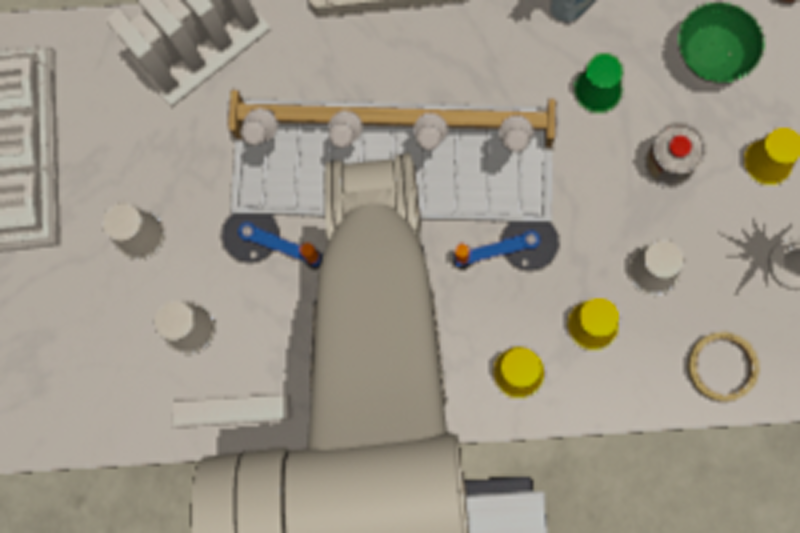

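View pics/w3.png

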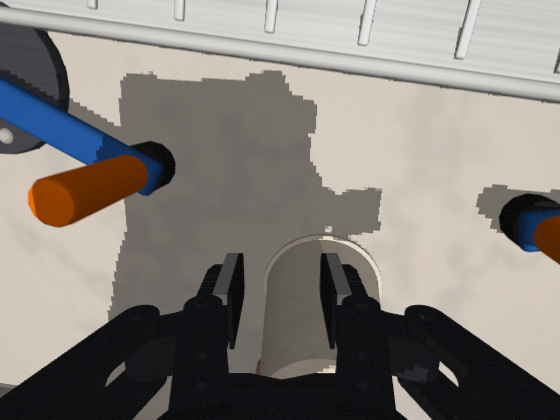

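The view shows the left foot fell back to about 30° of swing and joint 6 hit its limit (yaw = j1 − j6 + 180°). The gripper ended beside the middle cup, which is still upright. I'll use the half-turned yaws from now on. First I'll back off and raise.

```bash
python3 -c "
from h import *
rel(.475,.057,.056);rel(.475,.057,.22);rel(.477,-.07,.22,99)"
```

```text
mm [21.  1. -2.] norm [ 0.069  0.002 -0.006] turn 0.0 rows>= 1.0 cur [0.4543 0.0568 0.0544] 2.8
mm [  20.  -18. -165.] norm [ 0.066 -0.062 -0.549] turn 0.0 rows>= 3.0 cur [0.4543 0.0568 0.0544] 2.8
mm [  16.  108. -179.] norm [ 0.052  0.359 -0.598] turn -0.802 rows>= 9.0 cur [0.4543 0.0568 0.0544] 2.8
```

>>> drive_tool(increments=[[[0.07, 0, 0], 0], [[0.07, -0.02, -0.2], 0], [[0.07, -0.04, -0.4], 0], [[0.07, -0.06, -0.55], 0], [[0.05, 0.1, -0.6], -0.08]], gripper=0.2)

```text
clock: 7.75
tool_pos: [0.4718, 0.0083, 0.2309]
eef_rot: [-3.006, -0.34, 0.0]
wrist_force: [0.2, -0.7, -1.2]
width: 0.0342
grasp_force: 0.0
```

```bash
python3 -c "
from h import *
rel(.48,-.04,.3,99);print(np.round(pose()[1].as_matrix(),3))"
```

```text
mm [ -2.  41. -74.] norm [-0.006  0.135 -0.248] turn -0.718 rows>= 9.0 cur [0.4718 0.0083 0.2309] 12.9
[[ 0.975  0.223 -0.013]
 [ 0.223 -0.968  0.116]
 [ 0.013 -0.116 -0.993]]
```

>>> drive_tool(increments=[[[0, 0.13, -0.25], -0.36], [[0, 0.13, -0.25], -0.36], [[0, 0.13, -0.25], -0.36], [[0, 0.13, -0.25], -0.36], [[0, 0.13, -0.25], -0.36]])

```text
clock: 8.38
tool_pos: [0.4793, -0.0397, 0.297]
eef_rot: [-2.682, -1.408, -0.055]
wrist_force: [0.1, -0.0, -0.4]
width: 0.0344
grasp_force: 0.0
```

```bash
python3 -c "
from h import *
rel(.48,-.04,.3,99);print(np.round(pose()[1].as_matrix(),3),ctrl.get_state()['joints'])"
```

```text
mm [ 0.  1. -3.] norm [ 0.001  0.002 -0.01 ] turn -0.365 rows>= 5.0 cur [ 0.4793 -0.0397  0.297 ] 55.2
[[ 0.569  0.822 -0.02 ]
 [ 0.818 -0.563  0.116]
 [ 0.084 -0.083 -0.993]] [-0.1530265   0.21297014  0.13330331  1.52915665  0.11174351  2.01979382]
```

>>> drive_tool(increments=[[[0, 0, 0], -0.365], [[0, 0, 0], -0.365], [[0, 0, 0], -0.365], [[0, 0, 0], -0.365], [[0, 0, 0], -0.365]], gripper=-1)

```text
clock: 9.0
tool_pos: [0.4798, -0.0395, 0.2974]
eef_rot: [-1.978, -2.321, -0.116]
wrist_force: [0.3, -0.1, 0.1]
width: 0.0858
grasp_force: 0.0
```

```bash
python3 -c "
from look import *
print(np.round(pose()[1].as_matrix(),3))
find();rel(.477,-.07,.12,99);rel(.477,-.07,.048,99)"
```

```text
[[-0.157  0.987 -0.019]
 [ 0.981  0.158  0.116]
 [ 0.117 -0.    -0.993]]
pose [ 0.4798 -0.0395  0.2974]
foot_left_grip 0.59 [319.  23.] [0.4889 0.1416 0.062 ]
foot_right_grip 0.97 [273. 217.] [ 0.4743 -0.0668  0.062 ]
foot_right_hinge 0.6 [275. 304.] [ 0.493 -0.17   0.062]
foot_right_hinge 0.48 [391. 355.] [ 0.642 -0.213  0.062]
peg_0_tip 0.43 [277. 307.] [ 0.4888 -0.1187  0.173 ]
peg_1_tip 0.83 [488.  92.] [0.6184 0.0786 0.173 ]
cup_0_bottom 0.92 [235. 119.] [0.4206 0.0314 0.088 ]
orange [321.  24.] 40 [0.4907 0.1328 0.0836] [0.481 0.13  0.082] [0.498 0.141 0.086]
high [489.  92.] 1769 [0.6192 0.0781 0.1725] [0.606 0.062 0.157] [0.636 0.096 0.18 ]
high [440. 232.] 1412 [ 0.6087 -0.034   0.1728] [ 0.595 -0.052  0.16 ] [ 0.626 -0.018  0.18 ]
high [390. 352.] 636 [ 0.5929 -0.1464  0.1696] [ 0.585 -0.164  0.157] [ 0.602 -0.133  0.176]
cuptop [230. 114.] 2218 [0.4153 0.0354 0.0883] [0.389 0.009 0.084] [0.441 0.061 0.091]
mm [-50.  -9. 173.] norm [-0.166 -0.028  0.578] turn 0.002 rows>= 3.0 cur [ 0.4804 -0.0397  0.298 ] 99.3
mm [-58.  -9. 245.] norm [-0.195 -0.029  0.816] turn 0.002 rows>= 5.0 cur [ 0.4804 -0.0397  0.298 ] 99.3
```

>>> drive_tool(increments=[[[-0.08, -0.03, 0.2], 0], [[-0.14, -0.03, 0.4], 0], [[-0.165, -0.03, 0.6], 0], [[-0.19, -0.032, 0.8], 0], [[-0.19, -0.032, 0.815], 0]])

```text
clock: 10.02
tool_pos: [0.4716, -0.068, 0.0448]
eef_rot: [-1.971, -2.318, -0.11]
wrist_force: [-0.0, 0.8, 0.3]
width: 0.0856
grasp_force: 0.0
```

>>> drive_tool(increments=[[[0, 0, 0], 0], [[0, 0, 0], 0], [[0, 0, 0], 0], [[0, 0, 0], 0], [[0, 0, 0], 0]], gripper=1, grip_force=30)

```text
clock: 10.65
tool_pos: [0.4771, -0.0691, 0.0501]
eef_rot: [-1.977, -2.328, -0.121]
wrist_force: [-1.5, -0.6, 7.0]
width: 0.0194
grasp_force: 30.1
```

```bash
cat > arc.py <<'E'
from h import *
import sys
def arc(H,end,n=9,step=10):
    s=ctrl.get_state();print(s['width'],s['grasp_force'],np.round(s['wrist_force'],1),np.round(s['joints'],2))
    P=pose();d=P[0][:2]-H;r=np.linalg.norm(d);a=np.degrees(np.arctan2(d[1],d[0]))%360;print('r',r,'ang',a,P[0])
    for k in range(1,n+1):
        sg=np.sign(end-a);t=sg*min(step*k,abs(end-a))
        R=Ro.from_euler('z',t,degrees=True); q=R.apply(np.r_[d,0])+np.r_[H,P[0][2]]
        print(k,np.round(P[1].inv().apply(q-P[0])/.3,3),round(-t/120,3))
E
python3 -c "
from arc import *
arc(np.array([.493,-.169]),175)"
```

```text
0.019448631792086557 30.064669847488403 [-1.5 -0.6  7. ] [-0.21  0.39 -0.3   0.92  0.11  1.19]
r 0.101192946409112 ang 99.02191000195181 [ 0.47713172 -0.06905897  0.05010711]
1 [-0.005 -0.059 -0.001] -0.083
2 [-0.02  -0.115 -0.003] -0.167
3 [-0.044 -0.169 -0.006] -0.25
4 [-0.077 -0.217 -0.01 ] -0.333
5 [-0.118 -0.259 -0.015] -0.417
6 [-0.166 -0.293 -0.021] -0.5
7 [-0.219 -0.318 -0.027] -0.583
8 [-0.252 -0.329 -0.031] -0.633
9 [-0.252 -0.329 -0.031] -0.633
```

>>> drive_tool(increments=[[[-0.005, -0.059, -0.001], -0.083], [[-0.02, -0.115, -0.003], -0.167], [[-0.044, -0.169, -0.006], -0.25], [[-0.077, -0.217, -0.01], -0.333], [[-0.118, -0.259, -0.015], -0.417]])

```text
clock: 11.28
tool_pos: [0.408, -0.1196, 0.0506]
eef_rot: [-0.81, -2.991, -0.159]
wrist_force: [8.0, 0.9, 8.8]
width: 0.019
grasp_force: 69.6
```

```bash
python3 -c "
from arc import *
arc(np.array([.493,-.169]),176,5)"
```

```text
0.019002797603545247 69.61442112922668 [8.  0.9 8.8] [-0.36  0.31 -0.43  0.88  0.1   0.17]
r 0.0983027247656858 ang 149.86322748370623 [ 0.40798492 -0.11964556  0.05064422]
1 [-0.005 -0.057 -0.005] -0.083
2 [-0.02  -0.112 -0.011] -0.167
3 [-0.033 -0.144 -0.015] -0.218
4 [-0.033 -0.144 -0.015] -0.218
5 [-0.033 -0.144 -0.015] -0.218
```

>>> drive_tool(increments=[[[-0.005, -0.057, -0.005], -0.083], [[-0.02, -0.112, -0.011], -0.167], [[-0.033, -0.144, -0.015], -0.218], [[-0.033, -0.146, -0.015], -0.218], [[-0.033, -0.146, -0.015], -0.218]])

```text
clock: 11.9
tool_pos: [0.3981, -0.1563, 0.0508]
eef_rot: [-0.116, -3.126, -0.193]
wrist_force: [16.3, 19.0, 1.0]
width: 0.019
grasp_force: 91.8
```

```bash
python3 -c "
from arc import *
arc(np.array([.493,-.169]),176,2)"
```

```text
0.019023931633629053 91.76260113716125 [16.3 19.   1. ] [-0.45  0.32 -0.42  0.89  0.11 -0.38]
r 0.09573670960173487 ang 172.38462173804123 [ 0.39810769 -0.15631274  0.05079558]
1 [ 0.001 -0.02  -0.002] -0.03
2 [ 0.001 -0.02  -0.002] -0.03
```

Foot near its stop (angle 172°; stop about 175°). Opening a little, then rising clear.

>>> drive_tool(increments=[[[0, 0, 0], 0], [[0, 0, 0], 0], [[0, 0, 0], 0], [[0, 0, -0.1], 0], [[0, 0, -0.3], 0]], gripper=0.2)

```text
clock: 12.52
tool_pos: [0.3904, -0.1693, 0.1367]
eef_rot: [-0.123, -3.106, -0.183]
wrist_force: [1.2, -1.4, 0.6]
width: 0.0339
grasp_force: 0.0
```

```bash
python3 -c "
from h import *
print(np.round(pose()[1].as_matrix(),3))
rel(.41,-.05,.3,175);rel(.47,.10,.3,240)"
```

```text
[[-0.997  0.08  -0.023]
 [ 0.077  0.99   0.119]
 [ 0.032  0.116 -0.993]]
mm [  -5.  139. -148.] norm [-0.017  0.462 -0.495] turn 0.005 rows>= 4.0 cur [ 0.3904 -0.1693  0.1367] 175.6
mm [ -53.  292. -132.] norm [-0.178  0.973 -0.44 ] turn -0.537 rows>= 7.0 cur [ 0.3904 -0.1693  0.1367] 175.6
```

>>> drive_tool(increments=[[[-0.02, 0.1, -0.3], -0.05], [[-0.06, 0.3, -0.44], -0.44], [[-0.1, 0.5, -0.44], -0.44], [[-0.14, 0.7, -0.44], -0.44], [[-0.17, 0.85, -0.44], -0.44]], gripper=-1)

```text
clock: 13.15
tool_pos: [0.4633, 0.0532, 0.2959]
eef_rot: [-1.183, 2.873, 0.175]
wrist_force: [0.9, -0.1, -0.1]
width: 0.0855
grasp_force: 0.0
```

```bash
python3 -c "
from look import *
find();rel(.489,.140,.12,248)"
```

```text
pose [0.4633 0.0532 0.2959]
foot_left_grip 0.64 [ 54. 245.] [ 0.6962 -0.0437  0.062 ]
foot_left_grip 0.63 [300. 221.] [0.4882 0.1388 0.062 ]
foot_left_hinge 0.67 [326. 290.] [0.5318 0.2324 0.062 ]
foot_right_hinge 0.91 [62. 17.] [ 0.4959 -0.164   0.062 ]
peg_1_tip 0.71 [169. 326.] [0.6151 0.079  0.173 ]
peg_1_tip 0.4 [300. 222.] [0.4663 0.0934 0.173 ]
cup_0_bottom 0.78 [285. 116.] [0.4157 0.0371 0.088 ]
orange [305. 229.] 173 [0.4866 0.1399 0.0851] [0.479 0.13  0.082] [0.495 0.149 0.087]
high [ 57. 241.] 1647 [ 0.6078 -0.0352  0.1722] [ 0.595 -0.052  0.157] [ 0.625 -0.019  0.181]
high [176. 330.] 315 [0.6161 0.0873 0.1706] [0.606 0.08  0.159] [0.631 0.095 0.178]
cuptop [284. 113.] 2376 [0.4147 0.0341 0.0882] [0.389 0.009 0.084] [0.441 0.061 0.091]
cuptop [454. 274.] 1288 [0.4032 0.3166 0.0881] [0.378 0.293 0.084] [0.429 0.345 0.09 ]
cuptop [390. 366.] 217 [0.5466 0.3689 0.0877] [0.523 0.362 0.084] [0.567 0.382 0.09 ]
mm [-69.  28. 183.] norm [-0.231  0.095  0.611] turn -0.199 rows>= 4.0 cur [0.4624 0.0505 0.2945] -135.9
```

```bash
python3 -c "
from h import *
rel(.487,.140,.14,244);rel(.487,.140,.047,244);print(np.round(pose()[1].as_matrix(),3))"
```

```text
mm [-69.  32. 163.] norm [-0.231  0.106  0.545] turn -0.166 rows>= 3.0 cur [0.4624 0.0505 0.2945] -135.9
mm [-63.  23. 256.] norm [-0.21   0.076  0.852] turn -0.166 rows>= 5.0 cur [0.4624 0.0505 0.2945] -135.9
[[-0.716 -0.698 -0.018]
 [-0.695  0.71   0.115]
 [-0.068  0.095 -0.993]]
```

>>> drive_tool(increments=[[[-0.15, 0.1, 0.15], -0.166], [[-0.23, 0.105, 0.3], -0.166], [[-0.23, 0.1, 0.5], -0.166], [[-0.22, 0.09, 0.7], -0.166], [[-0.21, 0.076, 0.85], -0.166]])

```text
clock: 14.18
tool_pos: [0.4862, 0.1398, 0.0456]
eef_rot: [-1.644, 2.619, 0.167]
wrist_force: [0.2, -0.3, 0.1]
width: 0.0856
grasp_force: 0.0
```

>>> drive_tool(increments=[[[0, 0, 0], 0], [[0, 0, 0], 0], [[0, 0, 0], 0], [[0, 0, 0], 0], [[0, 0, 0], 0]], gripper=1)

```text
clock: 14.8
tool_pos: [0.4896, 0.1415, 0.0505]
eef_rot: [-1.645, 2.61, 0.161]
wrist_force: [-0.2, -1.1, 7.3]
width: 0.02
grasp_force: 29.1
```

```bash
python3 -c "
from arc import *
arc(np.array([.532,.231]),175,9)"
```

```text
0.019985056728752722 29.096289575099945 [-0.2 -1.1  7.3] [ 0.21  0.41 -0.28  0.87  0.12 -0.91]
r 0.09901796834398487 ang 244.63682667193035 [0.48958521 0.14152629 0.05045091]
1 [-0.005  0.057  0.004] 0.083
2 [-0.019  0.113  0.009] 0.167
3 [-0.043  0.165  0.014] 0.25
4 [-0.075  0.212  0.02 ] 0.333
5 [-0.116  0.252  0.027] 0.417
6 [-0.162  0.285  0.034] 0.5
7 [-0.212  0.309  0.04 ] 0.58
8 [-0.212  0.309  0.04 ] 0.58
9 [-0.212  0.309  0.04 ] 0.58
```

>>> drive_tool(increments=[[[-0.005, 0.057, 0.004], 0.083], [[-0.019, 0.113, 0.009], 0.167], [[-0.043, 0.165, 0.014], 0.25], [[-0.075, 0.212, 0.02], 0.333], [[-0.116, 0.252, 0.027], 0.417]])

```text
clock: 15.42
tool_pos: [0.4328, 0.2059, 0.0502]
eef_rot: [0.387, -3.109, -0.181]
wrist_force: [-8.2, 0.5, 13.1]
width: 0.0201
grasp_force: 64.9
```

```bash
python3 -c "
from arc import *
arc(np.array([.532,.231]),174,4)"
```

```text
0.020059122911722096 64.8959469795227 [-8.2  0.5 13.1] [ 0.37  0.35 -0.37  0.83  0.11  0.13]
r 0.10231224279253245 ang 194.17694514788315 [0.43280378 0.20594196 0.05022543]
1 [-0.005  0.059  0.007] 0.083
2 [-0.021  0.116  0.014] 0.167
3 [-0.021  0.117  0.014] 0.168
4 [-0.021  0.117  0.014] 0.168
```

>>> drive_tool(increments=[[[-0.003, 0.059, 0.007], 0.083], [[-0.016, 0.116, 0.014], 0.167], [[-0.016, 0.118, 0.014], 0.167], [[-0.016, 0.118, 0.014], 0.167]])

```text
clock: 15.92
tool_pos: [0.4301, 0.2428, 0.0504]
eef_rot: [-0.149, -3.112, -0.18]
wrist_force: [-4.0, 3.2, 10.1]
width: 0.0205
grasp_force: 63.2
```

>>> drive_tool(increments=[[[0, 0, 0], 0], [[0, 0, 0], 0], [[0, 0, -0.02], 0], [[0, 0, -0.15], 0], [[0, 0, -0.35], 0]], gripper=0.2)

```text
clock: 16.55
tool_pos: [0.4304, 0.2287, 0.1522]
eef_rot: [-0.154, -3.106, -0.175]
wrist_force: [0.6, 1.0, 1.1]
width: 0.0341
grasp_force: 0.0
```

```bash
python3 -c "
from h import *
print(np.round(pose()[1].as_matrix(),3),ctrl.get_state()['joints'])
p=shot('wrist')
for q in ['foot_left_grip','foot_left_hinge']:
  for m in ctrl.mark_of(p,q)[:3]: print(q,round(m['conf'],2),np.round(ray(p,m['uv'],.062),4))
rel(.42,.1,.35)"
```

```text
[[-0.995  0.1   -0.022]
 [ 0.097  0.989  0.114]
 [ 0.033  0.111 -0.993]] [ 0.41826504  0.2457415  -0.20731288  1.09111385  0.11281422  0.51899995]
foot_left_grip 0.85 [0.4322 0.2393 0.062 ]
foot_left_hinge 0.56 [0.5318 0.2329 0.062 ]
foot_left_hinge 0.4 [0.4065 0.3314 0.062 ]
mm [   6. -108. -207.] norm [ 0.02  -0.359 -0.691] turn 0.0 rows>= 4.0 cur [0.4348 0.2304 0.1566] 174.4
```

Both feet appear out. Now I'll remove the leftover 6.6° tool tilt by using the mirrored joint-6 limit, high above everything.

>>> drive_tool(increments=[[[0.02, -0.15, -0.2], 0], [[0.02, -0.3, -0.4], -0.08], [[0.02, -0.4, -0.6], -0.4], [[0.02, -0.6, -0.7], -0.4], [[0.02, -0.7, -0.7], -0.4]])

```text
clock: 17.32
tool_pos: [0.4106, 0.0094, 0.3355]
eef_rot: [-0.894, 2.987, 0.18]
wrist_force: [0.8, 0.3, 0.1]
width: 0.0341
grasp_force: 0.0
```

>>> drive_tool(increments=[[[0, 0, 0], -0.44], [[0, 0, 0], -0.44], [[0, 0, 0], -0.44], [[0, 0, 0], -0.44], [[0, 0, 0], -0.44]])

```text
clock: 17.95
tool_pos: [0.41, 0.0106, 0.3333]
eef_rot: [-2.097, 2.246, 0.15]
wrist_force: [-1.1, 0.5, -0.4]
width: 0.0338
grasp_force: 0.0
```

>>> drive_tool(increments=[[[0, 0, 0], -0.44], [[0, 0, 0], -0.44], [[0, 0, 0], -0.44], [[0, 0, 0], -0.44], [[0, 0, 0], -0.44]])

```text
clock: 18.58
tool_pos: [0.4101, 0.0107, 0.3333]
eef_rot: [-2.845, 1.067, 0.089]
wrist_force: [0.3, 0.4, 0.4]
width: 0.0342
grasp_force: 0.0
```

```bash
python3 -c "
from h import *
print(np.round(pose()[1].as_matrix(),3),ctrl.get_state()['joints'])
rel(.42,-.1,.35,347)"
```

```text
[[ 0.752 -0.658 -0.019]
 [-0.652 -0.749  0.116]
 [-0.09  -0.074 -0.993]] [-0.05850061  0.05629557  0.04311741  1.58365542  0.11452469 -2.48385094]
mm [ 78.  75. -30.] norm [ 0.261  0.25  -0.099] turn -0.233 rows>= 3.0 cur [0.4101 0.0107 0.3333] -40.9
```

>>> drive_tool(increments=[[[0, 0, 0], -0.44], [[0, 0, 0], -0.44], [[0, 0, 0], -0.44], [[0, 0, 0], -0.44], [[0, 0, 0], -0.44]])

```text
clock: 19.2
tool_pos: [0.4035, 0.0697, 0.3329]
eef_rot: [-3.069, -0.184, 0.004]
wrist_force: [-0.8, -0.1, -0.2]
width: 0.034
grasp_force: 0.0
```

```bash
python3 -c "
from h import *
print(np.round(pose()[1].as_matrix(),3),ctrl.get_state()['joints'])"
```

```text
[[ 0.993  0.119 -0.007]
 [ 0.12  -0.991  0.067]
 [ 0.002 -0.067 -0.998]] [ 0.12119357  0.03405523  0.02233661  1.55741812  0.06741715 -3.14023169]
```

>>> drive_tool(increments=[[[0, 0, 0], -0.12], [[0, 0, 0], -0.12]])

```text
clock: 19.45
tool_pos: [0.3844, 0.129, 0.3332]
eef_rot: [-3.083, -0.48, -0.022]
wrist_force: [0.4, -0.8, 0.3]
width: 0.0344
grasp_force: 0.0
```

```bash
python3 -c "
from h import *
print(np.round(pose()[1].as_matrix(),3),ctrl.get_state()['joints'],pose()[0])"
```

```text
[[ 0.953  0.304  0.011]
 [ 0.304 -0.952  0.023]
 [ 0.017 -0.019 -1.   ]] [ 0.30981294  0.0143427   0.00419169  1.54362528  0.01858267 -3.14053433] [0.38440639 0.12897809 0.33318686]
```

>>> drive_tool(increments=[[[0, 0, 0], -0.05], [[0, 0, 0], -0.05]])

```text
clock: 19.7
tool_pos: [0.3754, 0.1511, 0.3333]
eef_rot: [-3.083, -0.599, -0.029]
wrist_force: [-0.2, -0.0, 0.0]
width: 0.0339
grasp_force: 0.0
```

```bash
python3 -c "
from h import *
print(np.round(pose()[1].as_matrix(),3),ctrl.get_state()['joints'],pose()[0])"
```

```text
[[ 0.927  0.374  0.018]
 [ 0.374 -0.927  0.005]
 [ 0.019  0.003 -1.   ]] [ 3.84628906e-01  1.15098670e-02  1.77541043e-03  1.54248748e+00
 -2.54906237e-03 -3.14052935e+00] [0.37538416 0.15111716 0.33332779]
```

```bash
python3 -c "
from h import *
rel(.415,.034,.30)"
```

```text
mm [ -8. 123.  34.] norm [-0.026  0.411  0.112] turn 0.0 rows>= 3.0 cur [0.3754 0.1511 0.3333] 22.0
```

>>> drive_tool(increments=[[[0, 0, 0], 0.44], [[0, 0, 0], 0.44], [[0, 0, 0], 0.44], [[0, 0, 0], 0.44], [[0, 0, 0], 0.44]])

```text
clock: 20.32
tool_pos: [0.3764, 0.1491, 0.3336]
eef_rot: [-3.015, 0.849, -0.026]
wrist_force: [-0.7, -0.5, -0.0]
width: 0.034
grasp_force: 0.0
```

>>> drive_tool(increments=[[[0, 0, 0], 0.44], [[0, 0, 0], 0.44], [[0, 0, 0], 0.44], [[0, 0, 0], 0.44], [[0, 0, 0], 0.44]])

```text
clock: 20.95
tool_pos: [0.3764, 0.1491, 0.3336]
eef_rot: [-2.318, 2.097, -0.017]
wrist_force: [0.5, 0.5, -0.8]
width: 0.0341
grasp_force: 0.0
```

>>> drive_tool(increments=[[[0, 0, 0], 0.44], [[0, 0, 0], 0.44], [[0, 0, 0], 0.44], [[0, 0, 0], 0.44], [[0, 0, 0], 0.44]])

```text
clock: 21.58
tool_pos: [0.3764, 0.1491, 0.3336]
eef_rot: [-1.143, 2.906, -0.004]
wrist_force: [-0.4, -0.6, -0.1]
width: 0.0341
grasp_force: 0.0
```

```bash
python3 -c "
from look import *
print(np.round(pose()[1].as_matrix(),3));rel(.415,.034,.30,175)
p=find();cv2.imwrite('pics/w5.png',p['image'])
p=shot('top')
for q in ['foot_left_grip','foot_left_hinge','foot_right_grip','foot_right_hinge']:
  for m in ctrl.mark_of(p,q)[:2]: print(q,round(m['conf'],2),np.round(ray(p,m['uv'],.062),4))
"
```

```text
[[-0.732 -0.681  0.019]
 [-0.681  0.732  0.004]
 [-0.017 -0.01  -1.   ]]
mm [  51. -110.   34.] norm [ 0.169 -0.367  0.113] turn 0.4 rows>= 5.0 cur [0.3764 0.1491 0.3336] -137.1
pose [0.3764 0.1491 0.3336]
foot_left_grip 0.81 [305. 240.] [0.4329 0.2387 0.062 ]
foot_left_hinge 0.58 [252. 284.] [0.5274 0.2308 0.062 ]
peg_0_tip 0.42 [154. 377.] [0.6301 0.1941 0.173 ]
peg_1_tip 0.96 [ 72. 308.] [0.6174 0.0814 0.173 ]
cup_0_bottom 0.57 [185. 121.] [0.4143 0.038  0.088 ]
orange [306. 247.] 159 [0.4325 0.2377 0.0851] [0.423 0.23  0.082] [0.441 0.246 0.087]
high [ 71. 306.] 1006 [0.6177 0.0793 0.1716] [0.606 0.063 0.156] [0.635 0.096 0.18 ]
cuptop [183. 119.] 1911 [0.4142 0.0352 0.0883] [0.389 0.01  0.084] [0.441 0.061 0.091]
cuptop [372. 271.] 1074 [0.3989 0.3197 0.0882] [0.377 0.293 0.084] [0.423 0.346 0.091]
cuptop [324. 364.] 419 [0.5388 0.3749 0.0881] [0.519 0.363 0.084] [0.562 0.395 0.09 ]
foot_left_hinge 0.87 [0.5335 0.2261 0.062 ]
foot_left_hinge 0.55 [0.6894 0.1962 0.062 ]
foot_right_grip 0.76 [ 0.396  -0.1593  0.062 ]
foot_right_grip 0.75 [0.4019 0.0278 0.062 ]
foot_right_hinge 0.82 [ 0.4943 -0.1456  0.062 ]
```

Both feet are out: left at about 175.7° and right at about 174°, where the stop is about 175°. Now the middle cup.

>>> drive_tool(increments=[[[0.04, -0.09, 0.1], 0.4], [[0.1, -0.2, 0.15], 0.4], [[0.17, -0.36, 0.2], 0.4], [[0.17, -0.365, 0.3], 0.4], [[0.17, -0.365, 0.4], 0.4]], gripper=-1)

```text
clock: 22.85
tool_pos: [0.4173, 0.0352, 0.2138]
eef_rot: [0.134, 3.118, 0.009]
wrist_force: [-0.1, -0.3, -0.3]
width: 0.0856
grasp_force: 0.0
```

```bash
python3 -c "
from h import *
rel(.415,.035,.045,175)"
```

```text
mm [  6.  -2. 169.] norm [ 0.019 -0.005  0.562] turn 0.001 rows>= 3.0 cur [0.4173 0.0352 0.2138] 175.1
```

>>> drive_tool(increments=[[[0.015, -0.003, 0.2], 0], [[0.018, -0.004, 0.4], 0], [[0.018, -0.004, 0.5], 0], [[0.018, -0.004, 0.56], 0], [[0.018, -0.004, 0.56], 0]])

```text
clock: 23.48
tool_pos: [0.4134, 0.0361, 0.0452]
eef_rot: [0.125, 3.123, 0.009]
wrist_force: [0.4, 0.1, -0.8]
width: 0.0853
grasp_force: 0.0
```

>>> drive_tool(increments=[[[0, 0, 0], 0], [[0, 0, 0], 0], [[0, 0, 0], 0], [[0, 0, -0.05], 0], [[0, 0, -0.1], 0]], gripper=1, grip_force=22)

```text
clock: 24.1
tool_pos: [0.4138, 0.0358, 0.0768]
eef_rot: [0.125, 3.12, 0.008]
wrist_force: [0.2, 0.6, -0.6]
width: 0.0582
grasp_force: 23.9
```

```bash
cat >> h.py <<'E'
def tip(i):
    return np.array([.616,.022])+(1.5-i)*.115*np.array([.089,.996])
RX=np.array([.996,-.089])
def peg(i,gx,gz,top=.043,dy=0):
    """tool target for grasp point (gx back, gz up; mm) about tip i; cup top lies `top` above the TCP"""
    t=tip(i)+RX*gx/1e3+np.array([.089,.996])*dy/1e3
    rel(t[0],t[1],.173+gz/1e3+.018-top,175)
E
python3 -c "
from h import *
s=ctrl.get_state();print(s['width'],s['grasp_force'],s['wrist_force'])
peg(2,0,120)"
```

```text
0.05820292253123968 23.870497881562187 [ 0.20679219  0.59593027 -0.58111342]
mm [-206.  -54. -188.] norm [-0.686 -0.18  -0.625] turn 0.003 rows>= 5.0 cur [0.4138 0.0358 0.0768] 175.4
```

```bash
sed -i 's/+.018-top/+.026-top/' h.py; python3 -c "
from h import *
peg(2,0,110)"
```

```text
mm [-206.  -54. -186.] norm [-0.686 -0.18  -0.619] turn 0.003 rows>= 5.0 cur [0.4138 0.0358 0.0768] 175.4
```

>>> drive_tool(increments=[[[0, 0, -0.2], 0], [[0, -0.02, -0.4], 0], [[-0.1, -0.05, -0.6], 0], [[-0.2, -0.08, -0.63], 0], [[-0.3, -0.1, -0.63], 0]])

```text
clock: 24.72
tool_pos: [0.4995, -0.0028, 0.2694]
eef_rot: [0.126, 3.114, 0.009]
wrist_force: [-0.3, 0.7, -1.3]
width: 0.0583
grasp_force: 24.2
```

```bash
python3 -c "
from h import *
s=ctrl.get_state();print(s['width'],s['grasp_force'])
peg(2,0,110);peg(2,0,37)"
```

```text
0.0583469707943822 24.178521197263763
mm [-114.  -23.    6.] norm [-0.379 -0.078  0.02 ] turn 0.003 rows>= 2.0 cur [ 0.4995 -0.0028  0.2694] 175.4
mm [-112.  -24.   79.] norm [-0.373 -0.08   0.263] turn 0.003 rows>= 3.0 cur [ 0.4995 -0.0028  0.2694] 175.4
```

>>> drive_tool(increments=[[[-0.19, -0.04, 0], 0], [[-0.375, -0.08, 0], 0], [[-0.375, -0.08, 0.1], 0], [[-0.375, -0.08, 0.2], 0], [[-0.375, -0.08, 0.263], 0]])

```text
clock: 25.35
tool_pos: [0.6084, -0.0348, 0.1877]
eef_rot: [0.126, 3.123, 0.009]
wrist_force: [-1.6, -0.6, 3.1]
width: 0.0582
grasp_force: 24.6
```

```bash
python3 -c "
from h import *
s=ctrl.get_state();print(s['width'],s['grasp_force'])
p=shot('side');cv2.imwrite('pics/s6.png',cv2.resize(p['image'][130:290,240:400],(640,640)[:2],interpolation=cv2.INTER_CUBIC)[:600])
peg(2,0,37);peg(2,-36,37);peg(2,-21,30);peg(2,0,0);peg(2,12,-21);peg(2,14,-25)"
```

```text
0.05822542444710919 24.583351005462646
mm [-4. -0. -7.] norm [-0.012 -0.001 -0.025] turn 0.003 rows>= 1.0 cur [ 0.6075 -0.0347  0.1856] 175.4
mm [32.  0. -8.] norm [ 0.108  0.    -0.026] turn 0.003 rows>= 1.0 cur [ 0.6075 -0.0347  0.1856] 175.4
mm [18. -0. -1.] norm [ 0.059 -0.    -0.002] turn 0.003 rows>= 1.0 cur [ 0.6075 -0.0347  0.1856] 175.4
mm [-3. -0. 30.] norm [-0.01  -0.002  0.099] turn 0.003 rows>= 1.0 cur [ 0.6075 -0.0347  0.1856] 175.4
mm [-15.  -1.  51.] norm [-0.049 -0.002  0.169] turn 0.003 rows>= 1.0 cur [ 0.6075 -0.0347  0.1856] 175.4
mm [-17.  -1.  55.] norm [-0.056 -0.003  0.183] turn 0.003 rows>= 1.0 cur [ 0.6075 -0.0347  0.1856] 175.4
```

View pics/s6.png

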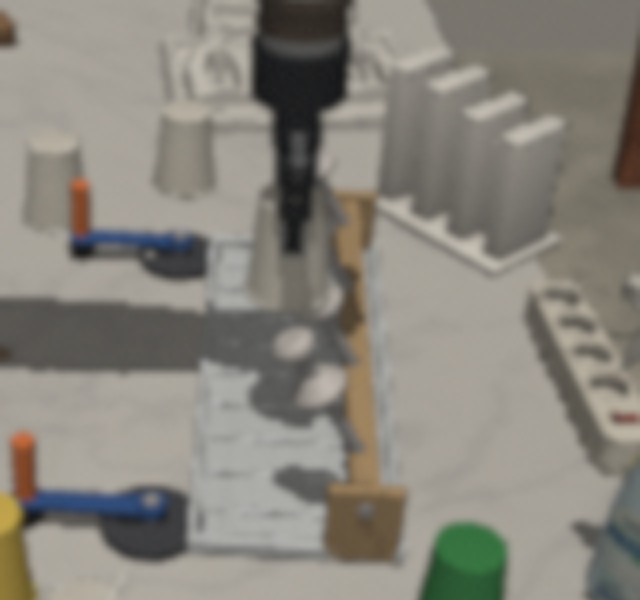

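The side view shows both feet out and the cup over peg 2, at crop (290,240). Next I'll tilt the cup by pulling its back wall against the head.

>>> drive_tool(increments=[[[0, 0, -0.025], 0], [[0.04, 0, -0.025], 0], [[0.08, 0, -0.025], 0], [[0.11, 0, -0.025], 0], [[0.11, 0, -0.025], 0]])

```text
clock: 26.02
tool_pos: [0.576, -0.0319, 0.1981]
eef_rot: [0.125, 3.118, 0.009]
wrist_force: [0.8, 0.3, 0.8]
width: 0.0585
grasp_force: 23.7
```

```bash
python3 -c "
from h import *
s=ctrl.get_state();print(s['width'],s['grasp_force'],s['moment'])
W=cloud(shot('side'));m=(abs(W[...,1]+.035)<.032)&(W[...,2]>.12)&(W[...,2]<.3)&(abs(W[...,0]-.58)<.09)
P=W[m];d=(P[:,:2]-tip(2))@RX*1e3
for z in range(120,300,10):
  k=(abs(P[:,2]*1e3-z)<5)
  if k.sum()>3: print(z-173,k.sum(),np.round(np.percentile(d[k],[2,50,98])))
peg(2,-30,34);peg(2,-21,30);peg(2,0,0);peg(2,12,-21);peg(2,14,-25)"
```

```text
0.05853839983604254 23.658457824785728 [ 0.04398035 -0.21044798  0.03767673]
-53 6 [ 4.  6. 17.]
-43 30 [ 6. 15. 35.]
-33 56 [-39.  24.  40.]
-23 24 [-41. -25.  28.]
-13 23 [-45. -30.   2.]
-3 57 [-49. -14.  21.]
7 62 [-49.  -4.  14.]
17 64 [-56. -22.   9.]
27 54 [-61. -18.   3.]
37 46 [-61. -20.  -4.]
47 44 [-71. -48. -11.]
57 64 [-68. -55. -18.]
97 14 [-53. -48. -20.]
107 13 [-54. -50. -20.]
117 14 [-54. -34. -19.]
mm [-5. -0.  8.] norm [-0.015 -0.001  0.026] turn 0.003 rows>= 1.0 cur [ 0.5763 -0.0319  0.1979] 175.4
mm [-14.  -0.  12.] norm [-0.045 -0.002  0.04 ] turn 0.003 rows>= 1.0 cur [ 0.5763 -0.0319  0.1979] 175.4
mm [-34.  -1.  43.] norm [-0.113 -0.003  0.142] turn 0.003 rows>= 1.0 cur [ 0.5763 -0.0319  0.1979] 175.4
mm [-45.  -1.  64.] norm [-0.152 -0.004  0.213] turn 0.003 rows>= 2.0 cur [ 0.5763 -0.0319  0.1979] 175.4
mm [-47.  -1.  68.] norm [-0.158 -0.004  0.226] turn 0.003 rows>= 2.0 cur [ 0.5763 -0.0319  0.1979] 175.4
```

The depth profile shows the cup tilted by about 27°. Descending along the peg.

>>> drive_tool(increments=[[[-0.045, 0, 0.04], 0], [[-0.08, -0.001, 0.09], 0], [[-0.113, -0.003, 0.142], 0], [[-0.15, -0.004, 0.21], 0], [[-0.152, -0.004, 0.22], 0]])

```text
clock: 26.7
tool_pos: [0.6241, -0.0363, 0.1355]
eef_rot: [0.125, 3.116, 0.01]
wrist_force: [-11.6, 0.9, 32.6]
width: 0.0581
grasp_force: 55.6
```

```bash
cat > prof.py <<'E'
from h import *
import sys
def prof(i):
    W=cloud(shot('side'));m=(abs(W[...,1]-tip(i)[1])<.032)&(W[...,2]>.1)&(W[...,2]<.26)&(abs(W[...,0]-tip(i)[0]+.02)<.09)
    P=W[m];d=(P[:,:2]-tip(i))@RX*1e3
    for z in range(100,250,10):
        k=(abs(P[:,2]*1e3-z)<5)
        if k.sum()>3: print(z-173,k.sum(),np.round(np.percentile(d[k],[2,50,98])))
E
python3 -c "
from prof import *
s=ctrl.get_state();print(s['width'],s['grasp_force'],s['moment'],s['wrist_force'])
prof(2);peg(2,12,-21);peg(2,14,-25)"
```

```text
0.05814658901836822 55.61044128098047 [0.32962981 2.29533362 0.02684013] [-11.56218717   0.85884169  32.6174488 ]
-63 18 [-4. 56. 65.]
-53 44 [-6. 47. 65.]
-43 46 [-9. 33. 57.]
-33 41 [-14.  32.  49.]
-23 34 [-20.  28.  43.]
-13 36 [-27.  -1.  38.]
-3 65 [-24. -11.  31.]
7 11 [-10.  -2.  -2.]
47 11 [-5. -1. 26.]
57 25 [-9. -2. 29.]
67 22 [-9. -3. 29.]
mm [ 1. -0.  1.] norm [ 0.004 -0.     0.002] turn 0.003 rows>= 1.0 cur [ 0.6241 -0.0363  0.1356] 175.4
mm [-1. -0.  5.] norm [-0.002 -0.001  0.015] turn 0.003 rows>= 1.0 cur [ 0.6241 -0.0363  0.1356] 175.4
```

Seated, with 33 N pushing back against the tip. Releasing and rising.

>>> drive_tool(increments=[[[0, 0, -0.01], 0], [[0, 0, -0.01], 0], [[0, 0, -0.05], 0], [[0, 0, -0.2], 0], [[0, 0, -0.4], 0]], gripper=-0.7)

```text
clock: 27.38
tool_pos: [0.6196, -0.0371, 0.2511]
eef_rot: [0.125, 3.124, 0.009]
wrist_force: [1.4, -1.0, 0.6]
width: 0.0728
grasp_force: 0.0
```

```bash
python3 -c "
from prof import *
prof(2)
p=shot('wrist');cv2.imwrite('pics/w7.png',p['image'])
for m in ctrl.mark_of(p,'cup_0_bottom')[:4]: print(m['conf'],m['uv'],ray(p,m['uv'],.175))
rel(.40,.318,.25);rel(.4,.318,.15)
p=shot('top')
for m in ctrl.mark_of(p,'cup_0_bottom')[:4]: print(m['conf'],m['uv'],ray(p,m['uv'],.088))
"
```

```text
-63 28 [-8. 54. 61.]
-53 38 [-9. 35. 54.]
-43 54 [-12.  25.  50.]
-33 50 [-16.  16.  43.]
-23 50 [-17.  15.  38.]
-13 51 [-21.   9.  35.]
-3 83 [-25.  -8.  29.]
7 86 [-8.  6. 23.]
17 4 [16. 18. 20.]
0.83 [282.6, 186.5] [ 0.60849803 -0.03540895  0.175     ]
0.54 [123.2, 41.7] [ 0.51225377 -0.12261937  0.175     ]
mm [251. 336.   2.] norm [0.837 1.121 0.006] turn 0.0 rows>= 7.0 cur [ 0.6231 -0.0373  0.2569] 175.4
mm [254. 336. 102.] norm [0.846 1.119 0.339] turn 0.0 rows>= 7.0 cur [ 0.6231 -0.0373  0.2569] 175.4
```

View pics/w7.png

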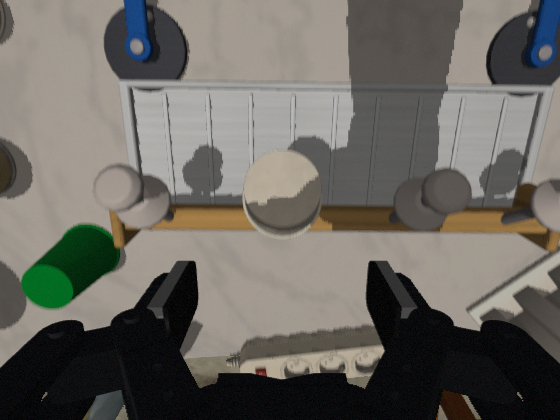

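Cup 1 is well seated: its bottom measures (0.608,−0.035) against the tip at (0.611,−0.035). Next is the front-left cup for peg 1.

>>> drive_tool(increments=[[[0.15, 0.2, 0], 0], [[0.3, 0.4, 0], 0], [[0.45, 0.6, 0], 0], [[0.6, 0.8, 0.01], 0], [[0.65, 0.87, 0.01], 0]], gripper=-1)

```text
clock: 28.25
tool_pos: [0.4521, 0.2283, 0.2451]
eef_rot: [0.126, 3.122, 0.007]
wrist_force: [1.6, 1.2, 0.2]
width: 0.0856
grasp_force: 0.0
```

```bash
python3 -c "
from look import *
find();rel(.403,.319,.15,175);rel(.403,.319,.045,175)"
```

```text
pose [0.4521 0.2283 0.2451]
foot_left_grip 0.7 [292. 157.] [0.433  0.2403 0.062 ]
foot_left_hinge 0.72 [293. 254.] [0.5333 0.2337 0.062 ]
peg_1_tip 0.54 [422. 231.] [0.4698 0.3195 0.173 ]
cup_0_bottom 0.28 [292. 157.] [0.4289 0.239  0.088 ]
cuptop [385. 118.] 3211 [0.4027 0.3189 0.0882] [0.378 0.293 0.084] [0.429 0.345 0.091]
cuptop [457. 262.] 2264 [0.5409 0.3887 0.0882] [0.516 0.363 0.084] [0.569 0.415 0.09 ]
mm [61. 88. 96.] norm [0.204 0.293 0.319] turn 0.002 rows>= 3.0 cur [0.4549 0.226  0.2464] 175.3
mm [ 63.  87. 201.] norm [0.211 0.291 0.669] turn 0.002 rows>= 4.0 cur [0.4549 0.226  0.2464] 175.3
```

>>> drive_tool(increments=[[[0.15, 0.2, 0.1], 0], [[0.204, 0.29, 0.2], 0], [[0.205, 0.29, 0.35], 0], [[0.207, 0.29, 0.52], 0], [[0.21, 0.29, 0.665], 0]])

```text
clock: 29.28
tool_pos: [0.4031, 0.3188, 0.0451]
eef_rot: [0.129, 3.12, 0.008]
wrist_force: [0.6, 0.4, 0.0]
width: 0.0857
grasp_force: 0.0
```

```bash
python3 -c "
from h import *
rel(.403,.319,.045,175)"
```

```text
mm [0. 0. 0.] norm [0.    0.001 0.   ] turn 0.002 rows>= 1.0 cur [0.4031 0.3188 0.0451] 175.3
```

>>> drive_tool(increments=[[[0, 0, 0], 0], [[0, 0, 0], 0], [[0, 0, 0], 0], [[0, 0, -0.05], 0], [[0, 0, -0.2], 0]], gripper=1, grip_force=22)

```text
clock: 29.9
tool_pos: [0.4001, 0.3189, 0.1073]
eef_rot: [0.125, 3.122, 0.006]
wrist_force: [0.6, -0.1, 0.2]
width: 0.0582
grasp_force: 24.0
```

```bash
python3 -c "
from h import *
peg(1,0,110)"
```

```text
mm [-242. -220. -156.] norm [-0.807 -0.735 -0.518] turn 0.003 rows>= 6.0 cur [0.4001 0.3189 0.1073] 175.4
```

>>> drive_tool(increments=[[[0, 0, -0.2], 0], [[0, 0, -0.4], 0], [[-0.1, -0.1, -0.52], 0], [[-0.24, -0.22, -0.52], 0], [[-0.38, -0.35, -0.52], 0]])

```text
clock: 30.52
tool_pos: [0.5046, 0.2048, 0.2679]
eef_rot: [0.122, 3.114, 0.013]
wrist_force: [0.3, 1.1, -1.5]
width: 0.0586
grasp_force: 24.0
```

```bash
python3 -c "
from h import *
peg(1,0,110)"
```

```text
mm [-126. -116.    4.] norm [-0.42  -0.387  0.013] turn 0.004 rows>= 3.0 cur [0.5046 0.2048 0.2679] 175.5
```

>>> drive_tool(increments=[[[-0.15, -0.14, 0], 0], [[-0.3, -0.28, 0], 0], [[-0.4, -0.38, 0], 0], [[-0.4, -0.38, 0], 0], [[-0.4, -0.38, 0], 0]])

```text
clock: 31.15
tool_pos: [0.6134, 0.0822, 0.2673]
eef_rot: [0.125, 3.118, 0.01]
wrist_force: [-0.5, 0.2, -1.3]
width: 0.0588
grasp_force: 24.0
```

```bash
python3 -c "
from h import *
peg(1,0,38);peg(1,-36,38)"
```

```text
mm [-6. -3. 73.] norm [-0.021 -0.01   0.245] turn 0.003 rows>= 2.0 cur [0.6134 0.0822 0.2673] 175.4
mm [30. -3. 73.] norm [ 0.099 -0.009  0.242] turn 0.003 rows>= 2.0 cur [0.6134 0.0822 0.2673] 175.4
```

>>> drive_tool(increments=[[[-0.02, -0.01, 0.12], 0], [[-0.02, -0.01, 0.24], 0], [[0.04, -0.01, 0.242], 0], [[0.1, -0.01, 0.242], 0], [[0.1, -0.01, 0.242], 0]])

```text
clock: 31.78
tool_pos: [0.5842, 0.0834, 0.1946]
eef_rot: [0.121, 3.118, 0.01]
wrist_force: [0.7, -0.4, -0.3]
width: 0.0585
grasp_force: 23.4
```

```bash
python3 -c "
from prof import *
prof(1)
peg(1,-21,30);peg(1,0,0);peg(1,13,-22)"
```

```text
-63 5 [35. 38. 42.]
-53 4 [31. 34. 38.]
-43 7 [ 5. 29. 36.]
-33 51 [-38.  25.  40.]
-23 21 [-40. -24.  24.]
-13 26 [-44. -25.  -2.]
-3 58 [-49.  -8.  20.]
7 62 [-52. -12.  16.]
17 51 [-57. -19.   9.]
27 50 [-61. -20.   1.]
37 39 [-65. -17.  -3.]
47 48 [-72. -54. -14.]
57 39 [-63. -52. -18.]
67 5 [-38. -32. -25.]
mm [-15.  -1.   9.] norm [-0.051 -0.003  0.029] turn 0.004 rows>= 1.0 cur [0.5848 0.0832 0.1944] 175.5
mm [-36.  -1.  39.] norm [-0.119 -0.005  0.131] turn 0.004 rows>= 1.0 cur [0.5848 0.0832 0.1944] 175.5
mm [-48.  -2.  61.] norm [-0.161 -0.006  0.205] turn 0.004 rows>= 2.0 cur [0.5848 0.0832 0.1944] 175.5
```

The cup is tilted the same way as the first. Descending and releasing.

>>> drive_tool(increments=[[[-0.05, -0.002, 0.03], 0], [[-0.085, -0.004, 0.08], 0], [[-0.119, -0.005, 0.132], 0], [[-0.157, -0.006, 0.2], 0], [[-0.16, -0.006, 0.213], 0]])

```text
clock: 32.45
tool_pos: [0.6337, 0.0769, 0.1346]
eef_rot: [0.125, 3.119, 0.012]
wrist_force: [-20.3, -0.4, 42.8]
width: 0.0582
grasp_force: 56.9
```

>>> drive_tool(increments=[[[0, 0, -0.01], 0], [[0, 0, -0.01], 0], [[0, 0, -0.05], 0], [[0, 0, -0.2], 0], [[0, 0, -0.4], 0]], gripper=-0.7)

```text
clock: 33.08
tool_pos: [0.6307, 0.0756, 0.2489]
eef_rot: [0.126, 3.124, 0.008]
wrist_force: [0.7, -0.2, 0.4]
width: 0.0724
grasp_force: 0.0
```

```bash
python3 -c "
from prof import *
print(tip(1),tip(2))
p=shot('wrist')
for m in ctrl.mark_of(p,'cup_0_bottom')[:4]: print(m['conf'],m['uv'],ray(p,m['uv'],.175))
rel(.5,.37,.25,175)
"
```

```text
[0.6211175 0.07927  ] [ 0.6108825 -0.03527  ]
0.8 [105.1, 199.0] [ 0.61007432 -0.0364568   0.175     ]
mm [159. 282.   6.] norm [0.529 0.94  0.019] turn 0.003 rows>= 6.0 cur [0.6353 0.0762 0.2585] 175.4
```

```bash
python3 -c "
from prof import *
prof(1)
p=shot('wrist');W=cloud(p)
m=(abs(W[...,0]-.615)<.05)&(abs(W[...,1]-.079)<.04)&(W[...,2]>.16)&(W[...,2]<.21)
print(m.sum(),np.nanmedian(W[m],0),np.nanmin(W[m],0),np.nanmax(W[m],0))
for m in ctrl.trace(p,'cup_1')[:4]: print(m['conf'],m['box'],np.nanmedian(W[m['mask']],0))
"
```

```text
-63 18 [46. 55. 63.]
-53 16 [37. 49. 58.]
-43 24 [-13.  40.  51.]
-33 33 [-17.  28.  47.]
-23 41 [-21.  14.  40.]
-13 49 [-21.  13.  35.]
-3 73 [-25.  -8.  27.]
7 61 [-8.  6. 23.]
17 5 [12. 16. 19.]
5262 [0.61862989 0.07710974 0.17625347] [0.59357237 0.05073747 0.16001708] [0.65540801 0.10354399 0.1876355 ]
0.88 [536.7, 19.5, 23.3, 66.1] [0.54648383 0.35853721 0.00852854]
0.79 [68.1, 149.6, 125.4, 90.4] [ 0.6154999  -0.02402371  0.17192556]
0.73 [240.5, 150.2, 83.7, 88.9] [0.62165414 0.07712221 0.17519982]
0.71 [0.0, 241.0, 26.1, 39.5] [ 0.72486865 -0.25410036  0.01495008]
```

Cup 2 is seated, with the same profile as the first. Next is the far-left cup for peg 0.

>>> drive_tool(increments=[[[0.1, 0.18, 0], 0], [[0.2, 0.36, 0], 0], [[0.3, 0.54, 0], 0], [[0.4, 0.72, 0], 0], [[0.4, 0.8, 0], 0]], gripper=-1)

```text
clock: 33.95
tool_pos: [0.5282, 0.3274, 0.247]
eef_rot: [0.118, 3.124, 0.006]
wrist_force: [1.0, -0.3, 0.9]
width: 0.0853
grasp_force: 0.0
```

```bash
python3 -c "
from look import *
find();rel(.5425,.389,.15,175);rel(.5425,.389,.045,175)"
```

```text
pose [0.5282 0.3274 0.247 ]
foot_left_grip 0.77 [172.  76.] [0.4309 0.239  0.062 ]
foot_left_hinge 0.91 [183. 187.] [0.5305 0.2321 0.062 ]
high [  6. 331.] 279 [0.6173 0.0997 0.1506] [0.609 0.092 0.145] [0.624 0.103 0.161]
cuptop [352. 193.] 2624 [0.5417 0.3893 0.0882] [0.517 0.363 0.084] [0.569 0.416 0.091]
cuptop [ 48. 296.] 359 [0.62   0.0948 0.091 ] [0.615 0.059 0.085] [0.639 0.114 0.096]
mm [-4. 66. 99.] norm [-0.012  0.22   0.331] turn 0.002 rows>= 2.0 cur [0.5316 0.3232 0.2487] 175.3
mm [ -2.  65. 204.] norm [-0.005  0.217  0.681] turn 0.002 rows>= 4.0 cur [0.5316 0.3232 0.2487] 175.3
```

>>> drive_tool(increments=[[[-0.01, 0.15, 0.1], 0], [[-0.01, 0.22, 0.2], 0], [[-0.01, 0.22, 0.35], 0], [[-0.008, 0.218, 0.52], 0], [[-0.005, 0.217, 0.68], 0]])

```text
clock: 34.98
tool_pos: [0.5426, 0.3893, 0.0442]
eef_rot: [0.128, 3.119, 0.009]
wrist_force: [-1.0, -0.3, 0.1]
width: 0.0853
grasp_force: 0.0
```

>>> drive_tool(increments=[[[0, 0, 0], 0], [[0, 0, 0], 0], [[0, 0, 0], 0], [[0, 0, -0.05], 0], [[0, 0, -0.2], 0]], gripper=1, grip_force=22)

```text
clock: 35.6
tool_pos: [0.5396, 0.3893, 0.1054]
eef_rot: [0.125, 3.123, 0.005]
wrist_force: [0.7, 0.9, -1.2]
width: 0.0594
grasp_force: 24.4
```

```bash
python3 -c "
from h import *
peg(0,0,110)"
```

```text
mm [-110. -187. -160.] norm [-0.366 -0.623 -0.532] turn 0.003 rows>= 5.0 cur [0.5396 0.3893 0.1054] 175.4
```

>>> drive_tool(increments=[[[0, 0, -0.2], 0], [[0, 0, -0.4], 0], [[-0.1, -0.15, -0.53], 0], [[-0.2, -0.32, -0.53], 0], [[-0.3, -0.5, -0.53], 0]])

```text
clock: 36.22
tool_pos: [0.6165, 0.2318, 0.2693]
eef_rot: [0.123, 3.114, 0.013]
wrist_force: [1.0, 1.1, -0.4]
width: 0.0587
grasp_force: 24.4
```

```bash
python3 -c "
from h import *
peg(0,0,110)"
```

```text
mm [-18. -37.   3.] norm [-0.059 -0.122  0.011] turn 0.004 rows>= 1.0 cur [0.6165 0.2318 0.2693] 175.5
```

>>> drive_tool(increments=[[[-0.05, -0.11, 0], 0], [[-0.05, -0.11, 0], 0], [[-0.05, -0.11, 0], 0], [[-0.05, -0.11, 0], 0]])

```text
clock: 36.72
tool_pos: [0.6273, 0.2, 0.2662]
eef_rot: [0.122, 3.119, 0.01]
wrist_force: [0.5, 0.7, -0.5]
width: 0.0594
grasp_force: 24.4
```

```bash
python3 -c "
from h import *
p=shot('side');W=cloud(p);m=(abs(W[...,1]-.194)<.03)&(W[...,2]>.15)&(W[...,2]<.19)&(abs(W[...,0]-.63)<.03);print(m.sum(),np.nanmin(W[m],0),np.nanmax(W[m],0))
peg(0,0,38);peg(0,-36,38)"
```

```text
54 [0.61924781 0.1769977  0.1509886 ] [0.64672081 0.20507193 0.17968382]
mm [-3. -6. 72.] norm [-0.011 -0.021  0.24 ] turn 0.004 rows>= 2.0 cur [0.6272 0.2    0.2659] 175.5
mm [33. -6. 71.] norm [ 0.109 -0.02   0.237] turn 0.004 rows>= 2.0 cur [0.6272 0.2    0.2659] 175.5
```

>>> drive_tool(increments=[[[-0.01, -0.02, 0.12], 0], [[-0.01, -0.02, 0.235], 0], [[0.045, -0.02, 0.237], 0], [[0.105, -0.02, 0.237], 0], [[0.108, -0.02, 0.237], 0]])

```text
clock: 37.4
tool_pos: [0.5957, 0.1967, 0.1943]
eef_rot: [0.122, 3.119, 0.009]
wrist_force: [0.7, -0.1, 0.8]
width: 0.0585
grasp_force: 23.4
```

```bash
python3 -c "
from prof import *
prof(0)
peg(0,-21,30);peg(0,0,0);peg(0,13,-22)"
```

```text
-43 7 [ 6. 32. 39.]
-33 39 [-37.  24.  40.]
-23 23 [-40. -25.  16.]
-13 27 [-44. -22.   9.]
-3 45 [-48.  -0.  22.]
7 48 [-49. -12.  14.]
17 50 [-53. -16.  10.]
27 36 [-60. -17.   2.]
37 37 [-66. -20.  -2.]
47 39 [-69. -50. -10.]
57 41 [-66. -54. -18.]
67 5 [-40. -33. -23.]
mm [-14.   0.   9.] norm [-0.047  0.     0.029] turn 0.004 rows>= 1.0 cur [0.5962 0.1966 0.1944] 175.5
mm [-35.  -0.  39.] norm [-0.115 -0.001  0.13 ] turn 0.004 rows>= 1.0 cur [0.5962 0.1966 0.1944] 175.5
mm [-47.  -1.  61.] norm [-0.157 -0.002  0.204] turn 0.004 rows>= 2.0 cur [0.5962 0.1966 0.1944] 175.5
```

>>> drive_tool(increments=[[[-0.047, 0, 0.03], 0], [[-0.08, -0.001, 0.08], 0], [[-0.115, -0.001, 0.132], 0], [[-0.15, -0.002, 0.195], 0], [[-0.152, -0.002, 0.206], 0]])

```text
clock: 38.08
tool_pos: [0.6435, 0.1917, 0.1351]
eef_rot: [0.126, 3.118, 0.012]
wrist_force: [-9.8, -1.8, 24.6]
width: 0.0585
grasp_force: 42.2
```

>>> drive_tool(increments=[[[0, 0, -0.01], 0], [[0, 0, -0.01], 0], [[0, 0, -0.05], 0], [[0, 0, -0.2], 0], [[0, 0, -0.4], 0]], gripper=-0.7)

```text
clock: 38.7
tool_pos: [0.6396, 0.1906, 0.2521]
eef_rot: [0.125, 3.123, 0.007]
wrist_force: [1.4, -0.4, 0.1]
width: 0.0724
grasp_force: 0.0
```

```bash
python3 -c "
from prof import *
prof(0)
rel(.5,-.05,.27,175)
"
```

```text
-63 17 [45. 53. 61.]
-53 15 [37. 48. 56.]
-43 17 [-13.  44.  52.]
-33 23 [-16.  35.  43.]
-23 41 [-18.  12.  38.]
-13 34 [-19.  13.  34.]
-3 59 [-22.  -7.  30.]
7 56 [-12.   7.  25.]
17 5 [14. 21. 21.]
mm [ 123. -252.  -13.] norm [ 0.409 -0.841 -0.043] turn 0.003 rows>= 5.0 cur [0.6429 0.1916 0.264 ] 175.4
```

Cup 3 is seated. Now the right-hand cup, passing high over the rack.

>>> drive_tool(increments=[[[0.1, -0.1, -0.06], 0], [[0.2, -0.28, -0.06], 0], [[0.3, -0.46, -0.06], 0], [[0.4, -0.64, -0.06], 0], [[0.45, -0.82, -0.06], 0]], gripper=-1)

```text
clock: 39.38
tool_pos: [0.4845, -0.0448, 0.2672]
eef_rot: [0.124, 3.118, 0.009]
wrist_force: [1.6, 0.3, 0.3]
width: 0.0854
grasp_force: 0.0
```

```bash
python3 -c "
from look import *
rel(.46,-.28,.28,175)"
```

```text
mm [   5. -236.  -15.] norm [ 0.018 -0.788 -0.048] turn 0.004 rows>= 4.0 cur [ 0.4845 -0.0448  0.2672] 175.4
```

>>> drive_tool(increments=[[[0.02, -0.2, -0.04], 0], [[0.02, -0.4, -0.04], 0], [[0.02, -0.6, -0.04], 0], [[0.02, -0.76, -0.04], 0], [[0.02, -0.76, -0.04], 0]])

```text
clock: 40.0
tool_pos: [0.4609, -0.2735, 0.2766]
eef_rot: [0.134, 3.119, 0.008]
wrist_force: [-0.6, 1.5, -0.4]
width: 0.0855
grasp_force: 0.0
```

```bash
python3 -c "
from look import *
p=find();cv2.imwrite('pics/w8.png',p['image']);rel(.446,-.335,.05,175)
W=cloud(p);k=(W[...,2]>.1)&(W[...,2]<.2);print(k.sum(),np.nanmin(W[k],0),np.nanmax(W[k],0))"
```

```text
pose [ 0.4609 -0.2735  0.2766]
foot_right_grip 0.7 [394.  92.] [ 0.3941 -0.1575  0.062 ]
foot_right_hinge 0.96 [383. 196.] [ 0.4989 -0.1677  0.062 ]
peg_1_tip 0.2 [510. 320.] [ 0.5793 -0.0933  0.173 ]
orange [398.  98.] 89 [ 0.4    -0.1624  0.0845] [ 0.386 -0.168  0.082] [ 0.404 -0.15   0.087]
high [544. 322.] 874 [ 0.5942 -0.0545  0.1582] [ 0.585 -0.065  0.145] [ 0.613 -0.031  0.175]
cuptop [209. 164.] 2364 [ 0.4435 -0.3404  0.0883] [ 0.418 -0.368  0.084] [ 0.47  -0.315  0.091]
cuptop [  8. 177.] 179 [ 0.4388 -0.5332  0.0899] [ 0.431 -0.54   0.084] [ 0.449 -0.531  0.096]
cuptop [498. 296.] 364 [ 0.6101 -0.0535  0.09  ] [ 0.604 -0.073  0.084] [ 0.633 -0.014  0.096]
mm [ 15. -68. 226.] norm [ 0.051 -0.228  0.755] turn 0.004 rows>= 4.0 cur [ 0.4619 -0.2692  0.2771] 175.5
2880 [ 0.43723137 -0.535771    0.10003475] [ 0.65135531 -0.02446057  0.17546309]
```

View pics/w8.png

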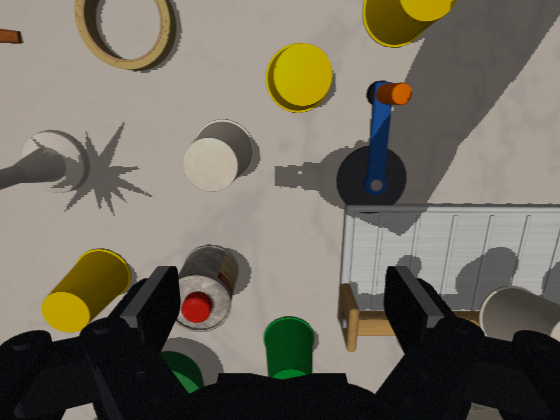

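The wrist view shows the last white cup at (211,163), the tin behind it at (205,300), the ornament base at (50,160) and a yellow cup at (300,75). The fingers have clearance.

```bash
python3 -c "
from look import *
rel(.444,-.3415,.15,175);rel(.444,-.3415,.045,175)"
```

```text
mm [ 15. -74. 126.] norm [ 0.049 -0.248  0.421] turn 0.004 rows>= 3.0 cur [ 0.4619 -0.2692  0.2771] 175.5
mm [ 17. -75. 231.] norm [ 0.056 -0.25   0.771] turn 0.004 rows>= 4.0 cur [ 0.4619 -0.2692  0.2771] 175.5
```

>>> drive_tool(increments=[[[0.04, -0.15, 0.12], 0], [[0.049, -0.248, 0.3], 0], [[0.05, -0.249, 0.45], 0], [[0.054, -0.25, 0.62], 0], [[0.056, -0.25, 0.765], 0]])

```text
clock: 41.02
tool_pos: [0.4433, -0.3417, 0.0448]
eef_rot: [0.124, 3.12, 0.01]
wrist_force: [0.4, 0.2, 0.3]
width: 0.0855
grasp_force: 0.0
```

```bash
python3 -c "
from look import *
rel(.444,-.3415,.045,175)"
```

```text
mm [-1.  0. -0.] norm [-0.002  0.001 -0.001] turn 0.004 rows>= 1.0 cur [ 0.4433 -0.3417  0.0448] 175.5
```

>>> drive_tool(increments=[[[0, 0, 0], 0], [[0, 0, 0], 0], [[0, 0, 0], 0], [[0, 0, -0.05], 0], [[0, 0, -0.2], 0]], gripper=1, grip_force=22)

```text
clock: 41.65
tool_pos: [0.4409, -0.3419, 0.1067]
eef_rot: [0.125, 3.122, 0.013]
wrist_force: [1.1, -0.5, 0.6]
width: 0.0587
grasp_force: 23.9
```

```bash
python3 -c "
from h import *
peg(3,0,110)"
```

```text
mm [-146.  206. -155.] norm [-0.488  0.686 -0.517] turn 0.003 rows>= 5.0 cur [ 0.4409 -0.3419  0.1067] 175.4
```

>>> drive_tool(increments=[[[0, 0, -0.2], 0], [[0, 0.02, -0.4], 0], [[-0.1, 0.17, -0.517], 0], [[-0.22, 0.32, -0.517], 0], [[-0.35, 0.48, -0.517], 0]])

```text
clock: 42.28
tool_pos: [0.5565, -0.2079, 0.2684]
eef_rot: [0.127, 3.114, 0.006]
wrist_force: [0.1, -1.8, -0.8]
width: 0.0589
grasp_force: 23.9
```

```bash
python3 -c "
from h import *
peg(3,0,110)"
```

```text
mm [-39.  62.   4.] norm [-0.131  0.205  0.012] turn 0.003 rows>= 2.0 cur [ 0.5565 -0.2079  0.2684] 175.3
```

>>> drive_tool(increments=[[[-0.06, 0.1, 0], 0], [[-0.115, 0.19, 0], 0], [[-0.115, 0.19, 0], 0], [[-0.115, 0.19, 0], 0], [[-0.115, 0.19, 0], 0]])

```text
clock: 42.9
tool_pos: [0.5936, -0.1555, 0.2664]
eef_rot: [0.127, 3.118, 0.009]
wrist_force: [-0.5, 0.1, -0.2]
width: 0.0589
grasp_force: 23.9
```

```bash
python3 -c "
from h import *
peg(3,0,38);peg(3,-36,38)"
```

```text
mm [-5.  6. 73.] norm [-0.017  0.019  0.242] turn 0.003 rows>= 2.0 cur [ 0.5936 -0.1555  0.2664] 175.3
mm [31.  6. 72.] norm [0.103 0.02  0.239] turn 0.003 rows>= 2.0 cur [ 0.5936 -0.1555  0.2664] 175.3
```

>>> drive_tool(increments=[[[-0.015, 0.019, 0.12], 0], [[-0.015, 0.019, 0.237], 0], [[0.04, 0.02, 0.239], 0], [[0.1, 0.02, 0.239], 0], [[0.102, 0.02, 0.239], 0]])

```text
clock: 43.52
tool_pos: [0.5649, -0.1466, 0.1942]
eef_rot: [0.128, 3.118, 0.009]
wrist_force: [0.8, 0.4, 0.3]
width: 0.0582
grasp_force: 23.4
```

```bash
python3 -c "
from prof import *
prof(3)
peg(3,-21,30);peg(3,0,0);peg(3,13,-22)"
```

```text
-73 6 [33. 38. 42.]
-63 10 [28. 35. 41.]
-53 14 [ 4.  9. 34.]
-43 32 [ 5. 15. 34.]
-33 74 [-38.  26.  39.]
-23 24 [-42. -28.  23.]
-13 42 [-44. -20.  10.]
-3 78 [-47.  -4.  21.]
7 74 [-52.  -9.  15.]
17 73 [-53. -16.   8.]
27 51 [-60. -16.   2.]
37 53 [-63. -22.  -4.]
47 67 [-70. -57. -11.]
57 45 [-59. -52. -17.]
mm [-14.  -0.   9.] norm [-0.047 -0.001  0.029] turn 0.003 rows>= 1.0 cur [ 0.5654 -0.1466  0.1943] 175.3
mm [-35.  -1.  39.] norm [-0.115 -0.002  0.13 ] turn 0.003 rows>= 1.0 cur [ 0.5654 -0.1466  0.1943] 175.3
mm [-47.  -1.  61.] norm [-0.157 -0.003  0.204] turn 0.003 rows>= 2.0 cur [ 0.5654 -0.1466  0.1943] 175.3
```

>>> drive_tool(increments=[[[-0.047, 0, 0.03], 0], [[-0.08, -0.001, 0.08], 0], [[-0.115, -0.002, 0.132], 0], [[-0.15, -0.003, 0.195], 0], [[-0.152, -0.003, 0.206], 0]])

```text
clock: 44.2
tool_pos: [0.6127, -0.1502, 0.1362]
eef_rot: [0.125, 3.117, 0.007]
wrist_force: [-13.2, 2.7, 34.1]
width: 0.0585
grasp_force: 49.8
```

>>> drive_tool(increments=[[[0, 0, -0.01], 0], [[0, 0, -0.01], 0], [[0, 0, -0.05], 0], [[0, 0, -0.2], 0], [[0, 0, -0.4], 0]], gripper=-0.7)

```text
clock: 44.82
tool_pos: [0.6088, -0.1503, 0.2517]
eef_rot: [0.125, 3.124, 0.011]
wrist_force: [1.7, 0.2, -0.3]
width: 0.0725
grasp_force: 0.0
```

>>> drive_tool(increments=[[[0.15, 0.02, -0.1], 0], [[0.3, 0.05, -0.25], 0], [[0.45, 0.1, -0.35], 0], [[0.45, 0.2, -0.35], 0], [[0.45, 0.2, -0.35], 0]])

```text
clock: 45.45
tool_pos: [0.4779, -0.0793, 0.3566]
eef_rot: [0.121, 3.117, 0.009]
wrist_force: [0.0, -0.7, 0.7]
width: 0.0728
grasp_force: 0.0
```

```bash
python3 -c "
from look import *
from prof import prof
prof(3)
p=find();a=p['image']
for i in range(4):
  W=cloud(p);m=(np.hypot(W[...,0]-tip(i)[0],W[...,1]-tip(i)[1])<.035)&(W[...,2]>.155)&(W[...,2]<.21);print(i,tip(i),m.sum(),np.nanmedian(W[m],0) if m.any() else '')
b=shot('side')['image'];cv2.imwrite('pics/f.png',np.hstack([cv2.resize(a,(400,300)),cv2.resize(b[120:270,200:400],(400,300),interpolation=cv2.INTER_CUBIC)]))
p=shot('top')
for q,h in [('foot_left_grip',.062),('foot_right_grip',.062),('tin',0)]:
  for m in ctrl.mark_of(p,q)[:2]: print(q,round(m['conf'],2),np.round(ray(p,m['uv'],h),4))
"
```

```text
-73 12 [-4.  8. 49.]
-63 54 [-8. 42. 60.]
-53 59 [-9. 30. 53.]
-43 61 [-12.  18.  48.]
-33 62 [-16.  20.  45.]
-23 61 [-16.  14.  38.]
-13 55 [-20.   7.  34.]
-3 102 [-26.  -9.  30.]
7 105 [-11.   6.  24.]
17 7 [14. 18. 20.]
pose [ 0.478  -0.08    0.3558]
foot_left_grip 0.86 [545.  96.] [0.43   0.2395 0.062 ]
foot_left_hinge 0.8 [527. 178.] [0.531  0.2324 0.062 ]
foot_right_grip 0.82 [209.  89.] [ 0.3922 -0.1583  0.062 ]
foot_right_hinge 0.89 [214. 177.] [ 0.4979 -0.1664  0.062 ]
peg_0_tip 0.19 [546.  97.] [0.4239 0.1602 0.173 ]
peg_1_tip 0.38 [528. 177.] [0.4969 0.1548 0.173 ]
cup_0_bottom 0.64 [336. 298.] [ 0.6705 -0.0203  0.088 ]
orange [211.  96.] 29 [ 0.4011 -0.1516  0.0847] [ 0.393 -0.162  0.082] [ 0.404 -0.149  0.086]
orange [552. 100.] 37 [0.4361 0.2327 0.0834] [0.424 0.229 0.082] [0.441 0.242 0.086]
high [226. 292.] 2315 [ 0.5966 -0.1471  0.1762] [ 0.573 -0.176  0.145] [ 0.628 -0.121  0.187]
high [330. 292.] 2272 [ 0.606  -0.0376  0.1757] [ 0.583 -0.066  0.145] [ 0.634 -0.01   0.188]
high [437. 290.] 1598 [0.6114 0.0756 0.175 ] [0.595 0.051 0.145] [0.639 0.098 0.186]
high [533. 295.] 2615 [0.6289 0.1781 0.1724] [0.605 0.161 0.145] [0.671 0.206 0.188]
cuptop [237. 260.] 212 [ 0.6004 -0.1432  0.0894] [ 0.593 -0.186  0.084] [ 0.627 -0.116  0.096]
cuptop [319. 262.] 202 [ 0.6118 -0.0428  0.089 ] [ 0.605 -0.073  0.084] [ 0.633 -0.003  0.096]
cuptop [408. 259.] 171 [0.6184 0.0719 0.0883] [0.614 0.051 0.084] [0.631 0.109 0.096]
cuptop [487. 265.] 230 [0.6321 0.1736 0.0895] [0.626 0.156 0.084] [0.656 0.214 0.096]
0 [0.6313525 0.19381  ] 2246 [0.62887938 0.18040295 0.17408884]
1 [0.6211175 0.07927  ] 1499 [0.61279948 0.07633614 0.17548307]
2 [ 0.6108825 -0.03527  ] 2153 [ 0.60651524 -0.03703684  0.17613585]
3 [ 0.6006475 -0.14981  ] 2181 [ 0.59723067 -0.1478016   0.1767986 ]
foot_left_grip 0.55 [0.4302 0.2387 0.062 ]
foot_right_grip 0.68 [ 0.3934 -0.1548  0.062 ]
tin 0.94 [ 0.6009 -0.3962  0.    ]
```

View pics/f.png

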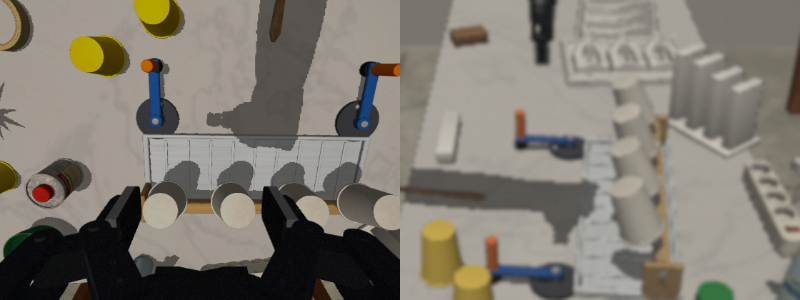

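The final picture shows four cups seated on the pegs, both feet out and the bench clear of white cups. Handing in.

```bash
python3 -c "
from station import ctrl
print(ctrl.finish_job())"
```

```text
the job is handed in; nothing more can be done
None
```

Job handed in, with no verdict returned: camera and depth checks just before showed both feet out, all four cups seated on the pegs and the gripper clear; I never touched the tin, but I nudged the middle cup about 3 cm on the bench when joint 6 hit its limit while swinging the left foot.

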